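# Refit the filter and bayonet guard of a solder fume extractor

## Robot

A 6-joint arm with a two-finger parallel gripper is mounted at the origin on the work surface. World frame = base frame: x ahead of the robot, y to its left, z up, the work surface at z = 0. Lengths are in m, angles in rad, forces in N, time in s.
With the tool pointing down it reaches from about 0.35 to 0.975 m from the base axis. Payload 4.9 kg.
Tool frame: the origin (TCP) lies at the very end of the fingers, on their centre line; the grasp point (between the pads) lies 19 mm behind it; z points along the fingers, y is the direction in which the jaws open and shut (so a half turn about z gives the same grasp; the last joint's range is limited). The gripper opens to 85 mm and grips with 20 to 120 N. Pads are 22 mm wide; open, the fingers measure 114 mm over their backs; the gripper's body (76 mm by 85 mm) begins 54 mm behind the grasp point. The pads swing forward as they close: fully open they stand 13 mm farther back than shut.
Start: joints at [1.193, 0.053, 1.613, -0, 1.476, -0.119], TCP at [0.16, 0.604, 0.231] pointing down, gripper open.
Joint ranges: [-3.01, 3.01], [-1.01, 2.22], [0.06, 2.58], [-1.02, 4.17], [0.09, 2.62], [-3.14, 3.14]. Speed limits (rad/s): [2.57, 2.57, 3.14, 3.14, 3.14, 3.14].

## Interface

Orientations are given as a rotation vector (axis times angle).
In Python, from bench import r gives the robot as it stands.
- The arm moves only by the tool drive_tool, never from a script. Its argument "plan" is a list of rows, each an object of numbers: "ax", "ay", "az": the turn, a rotation vector about the world's x, y, z in rad; "tx", "ty", "tz": the shift along the world's x, y, z in mm; "fingers": the opening, from 0 (shut) to 1 (fully open). A call has 1 to 12 rows; each row is the pose to reach, as a shift and turn from the pose commanded when the call began; what a row does not reach only later rows make up. A row lasts 1/12 s, in which the tool goes at most 41.7 mm and 7.16 degrees, less where a joint would pass 70% of its speed; a pose out of reach is approached as far as the arm can. A call with a gripper value outside its range is refused whole. The fingers move at their own pace and stop on an object; "squeeze" is the grip in N (left out, the last holds). Time passes only in rows, so rows that repeat a pose let the fingers close. It gives the time, the measured TCP pose, the force and the opening at its end, in the units of the state.
- r.sense(): the state, without advancing time (a new reading comes with each control period).
- r.get_image(name): name is "scene" or "top" or "wrist"; returns a dict with "img" (400x640x3 uint8, red, green, blue), "z_map" (400x640 float32, m along the optical axis (not along the pixel's ray), 0 where there is no reading), "mtx" (3x3 intrinsics, pixels), "rvec" (rotation vector, rad) and "tvec" (3), from world to camera coordinates, as OpenCV has them; the wrist camera has in their place "tool_from_camera" (4x4, takes a point from camera to tool coordinates, whose origin is the TCP and whose axes are the flange's). Camera axes: x right, y down, z forward; pixel columns grow to the right and rows downward; lengths in m; the calibration is good to about 2 mm. A picture is of the moment at which its call begins: read the wrist's pose just before it.
- r.hand_in(): hands the job in, once; it reports no verdict.
The state is a dict: "clock": time; "joints": joint angles; "joint_vel": joint speeds; "tau": joint torques, N m; "tcp_pos": TCP position; "ee_rot": TCP orientation; "contact_force": force on the tool from outside, world axes, zero at the start; "torque": the same for the moment, N m; "finger_gap": opening from 0.0 (shut) to 1.0 (fully open).
Only numpy, scipy, OpenCV 4.12 (cv2) and the standard library are available. Lean on these libraries where they do the work, as an engineer would, in place of code of your own. Each camera call takes 0.05 s, during which the arm holds its last target.

## Task

Renew the filter of the fume extractor: lay the clean white filter fully home in the round intake of the tilted fan head, then hang the blue guard on the three bayonet hooks over it and twist it clockwise until its yellow lugs drop into the locking notches. Leave the head at its tilt, and leave the dirty filter and the other things on the bench where they are.

Things in the scene. Friction and masses are not known exactly. Their poses are not given: they have to be found in the camera images.
- intake: Round intake with black bayonet collar on the sloping face (190 x 190 mm) of the grey fan head, which a steel yoke carries about 130 mm above the bench; its hinge is stiff and holds against hand forces. Origin: centre of the intake on the face plate. z points straight out of the face, 24 to 34 degrees off vertical, leaning towards the robot; x up the slope; y along the hinge.
- seat (a point): Centre of the filter's seat, the bottom of the throat, at z = -34 mm in the intake's frame. The throat is a plain round hole of radius 46.5 mm from there up to z = 0. Above it, up to z = 13 mm, the collar ring is wider: inner radius 51.5, outer 66.
- notch (a point): Floor of one of three locking notches, at radius 57 mm, angle 0 (angles in the intake's frame, from x towards y), z = 8 mm; the others at 120 and 240 degrees. Each is 18 mm wide (+-9.4 degrees). Everywhere else the collar's top is a level ledge at z = 13 mm, on which the lugs slide.
- hook (a point): Top of one of three aluminium hooks (others at +120 and +240 degrees), z = 24.5 mm. Its roof spans -15.4 to +26.5 degrees about its notch's centre, radius 53 to 66 mm, underside at z = 20.5 mm, so a lug on the ledge has 2.5 mm play under it. End stop at -15.4 to -9.4 degrees, outer wall from radius 63; open at the +26.5 degree end, where the lug slides in.
- gap (a point): Point on the ledge in the gap beside a hook: radius 57 mm, 44 degrees, z = 13 mm (others at +120 and +240 degrees). The gaps are open from above: lug centres can go down 34 to 97 degrees after a notch's centre. From there the guard turns clockwise, seen looking onto the face (to smaller angles), under the hooks, until the lugs drop 5 mm into the notches by the guard's weight.
- guard: Blue round guard, 110 to 180 g, lying flat on the bench. Origin: centre of its underside; z out of its front (up as it lies); x along its black grip bar. Rim: outer radius 49.5 mm (bevelled to 47.5 at the foot), 18 mm high, grille at z 14 to 18. In the intake's frame its origin is on the axis at z = 2 mm when locked (about 2 mm play), 7 mm while the lugs slide on the ledge.
- lug (a point): Middle of the underside of the guard's first yellow lug: radius 57 mm, angle 0 (on the guard's x axis), z = 6 mm. Three equal lugs at 0, 120 and 240 degrees, each 12 mm wide, 5 mm thick, out to radius 61.5 mm. Any lug may go to any notch. Pressed sideways, the rim rubs on the collar and may not drop until it is let go.
- guard_grip (a point): Point on the guard's axis, 41 mm above its origin, in the grip bar: an upright web 60 mm long (along the guard's x), 12 mm thick (y), from z 18 to z 50. Grip it across the 12 mm with the fingertips just clear of the grille.
- filter_new: Clean filter: white round frame, pale pleats, green upright pull tab, 70 to 120 g, lying on the bench. Origin: centre of its underside; z up; x along the tab. Frame radius 43.7 mm (bevelled to 41.5 at the foot), 18 mm high; tab 40 mm long, 10 mm thick, from z 18 to z 46. Goes tab outward, any way round, onto the seat, 2.8 mm play all round; press it home if it jams.
- filter_grip (a point): Point on the clean filter's axis, 39 mm above its origin, near the top of the tab; grip across the 10 mm. At the seat the fingertips stand inside the throat (radius 46.5 mm): open the fingers there to no more than 50 mm.
- filter_old: The dirty filter, same shape but brown-grey all over; stays where it lies.
- tape_red: Roll of red tape, 58 mm across, 18 mm high; stays. Origin under its centre.
- tape_green: Roll of green tape, 62 mm across, 19 mm high; stays. Origin under its centre.
- solder_reel: Blue reel of solder, 60 mm across, 40 mm high; stays. Origin under its centre.
- pliers: Red-handled pliers lying flat, 160 mm long, 70 mm wide, 16 mm high; stay. Origin at the pivot, x towards the jaws.
- screwdriver: Small orange screwdriver, 150 mm long, lying flat; stays. Origin at the handle's front end, x towards the tip.

How it is judged:
By the outcome, as a careful person would: the job done as asked, in the order asked, and still so for the second after the job is handed in, with the robot touching nothing.
It also fails if it takes over 70 s, if anything falls off the work surface, if the arm or the gripper's body presses on something with over 40 N, if the wrist force passes 120 N, or if a joint passes its speed limit or range.

## Working session

There is one attempt and no reset: what is moved stays moved. The work goes in short steps, Python scripts to look and compute and a tool call to move; the robot and the scene stay as the last step left them, time stands still between calls to the robot, and variables do not carry over. Pictures are saved under pics/ and viewed, and the job is handed in when it is done.

Besides the shell and the picture viewer there is one more tool, called as a command line: name --argument value ..., lists and objects as JSON in quotes. drive_tool: Moves the arm, as the interface text tells. Its arguments: {"type":"object","properties":{"plan":{"type":"array"},"squeeze":{"type":"number"}},"required":["plan"]}

```bash
ls; mkdir -p pics; cat > look.py <<'E'
import cv2,sys
from bench import r
import pickle
for n in sys.argv[2:]:
    s=r.sense(); d=r.get_image(n); d['state']=s
    pickle.dump(d,open(f'pics/{n}_{sys.argv[1]}.pkl','wb'))
    cv2.imwrite(f'pics/{n}_{sys.argv[1]}.png',d['img'][:,:,::-1])
print(r.sense())
E
python3 look.py 0 scene top wrist
```

```text
pics
{'clock': 0.15, 'joints': array([ 1.19300499e+00,  5.32463449e-02,  1.61399741e+00,  2.76452734e-06,
        1.47601578e+00, -1.18991092e-01]), 'joint_vel': array([ 7.07113705e-04,  7.15835236e-04, -5.93733276e-03, -1.12954510e-03,
       -1.44009960e-03, -4.59132685e-05]), 'tau': array([ 5.79683692e-04, -3.94238734e+01, -3.70724380e+01, -9.66600624e-05,
        4.62903306e-03, -3.28742567e-05]), 'tcp_pos': array([0.15975875, 0.60372089, 0.2303087 ]), 'ee_rot': array([-4.05335977e-01, -3.11491722e+00,  2.53657019e-03]), 'contact_force': array([ 0.27176328, -0.16384263, -0.12899744]), 'torque': array([ 0.02321114, -0.06986325, -0.0257955 ]), 'finger_gap': 0.9965523774626962}
```

View pics/scene_0.png

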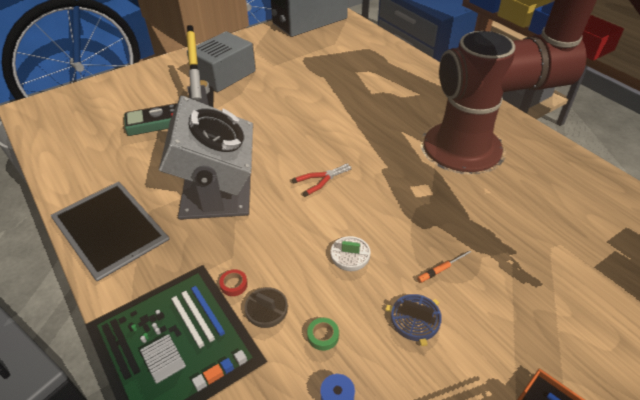

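View pics/top_0.png

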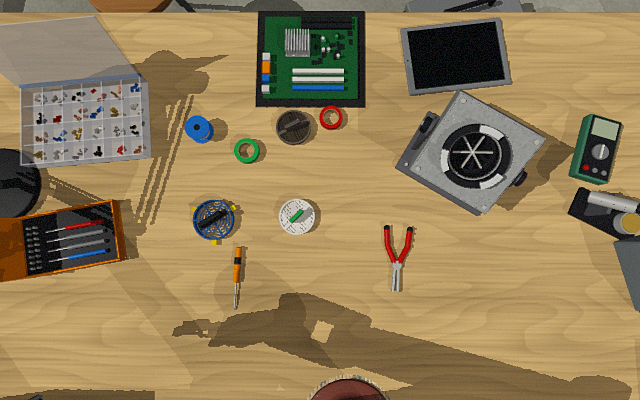

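View pics/wrist_0.png

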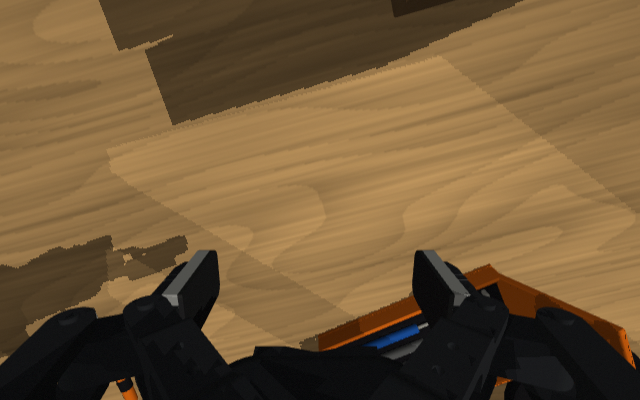

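The top view shows the clean filter at about (299,216), the guard at (214,218), the fan head around (465,150), and the hooks as bright patches around the black collar. Next I measure positions from the top view, with the scene view and depth as cross-checks.

```bash
cat > hlp.py <<'E'
import numpy as np,cv2,pickle
from scipy.spatial.transform import Rotation as R
def load(n):
    d=pickle.load(open(f'pics/{n}.pkl','rb'))
    if 'rvec' in d:
        M=cv2.Rodrigues(np.array(d['rvec'],float))[0]; t=np.array(d['tvec'],float).ravel()
        d['Rc']=M.T; d['c']=-M.T@t
    else:
        s=d['state']; T=np.array(d['tool_from_camera']); Rt=R.from_rotvec(s['ee_rot']).as_matrix()
        d['Rc']=Rt@T[:3,:3]; d['c']=Rt@T[:3,3]+s['tcp_pos']
    d['hsv']=cv2.cvtColor(d['img'],cv2.COLOR_RGB2HSV)
    return d
def ray(d,uv):
    uv=np.atleast_2d(np.array(uv,float)); K=d['mtx']
    v=np.c_[(uv[:,0]-K[0,2])/K[0,0],(uv[:,1]-K[1,2])/K[1,1],np.ones(len(uv))]
    return v@d['Rc'].T
def onz(d,uv,z):
    v=ray(d,uv); return d['c']+v*((z-d['c'][2])/v[:,2])[:,None]
def onplane(d,uv,p,n):
    v=ray(d,uv); return d['c']+v*(((p-d['c'])@n)/(v@n))[:,None]
def cloud(d):
    h,w=d['z_map'].shape; g=np.mgrid[0:h,0:w]; uv=np.c_[g[1].ravel(),g[0].ravel()]
    return (d['c']+ray(d,uv)*d['z_map'].ravel()[:,None]).reshape(h,w,3)
def proj(d,P):
    q=(np.atleast_2d(P)-d['c'])@d['Rc']; q=q/q[:,2:]; return (q@np.array(d['mtx']).T)[:,:2]
E
python3 - <<'E'
from hlp import *
np.set_printoptions(precision=4,suppress=True)
for n in('top_0','scene_0'):
    d=load(n); print(n,'cam',d['c']); C=cloud(d)
    print(np.array(d['mtx'])[0])
    H=d['hsv']
    def rep(name,m,box):
        mm=np.zeros(m.shape,bool); x0,y0,x1,y1=box; mm[y0:y1,x0:x1]=m[y0:y1,x0:x1]
        ok=mm&(d['z_map']>0)
        P=C[ok]; print(name,mm.sum(),'px',np.argwhere(mm).mean(0)[::-1],'med',np.median(P,0),'zpc',np.percentile(P[:,2],[2,10,50,90,98]))
    b={'top_0':((180,190,245,250),(275,192,325,242)),'scene_0':((380,285,445,350),(325,230,375,275))}[n]
    rep('blue',(H[...,0]>100)&(H[...,0]<130)&(H[...,1]>120),b[0])
    rep('yellow',(H[...,0]>20)&(H[...,0]<32)&(H[...,1]>190)&(H[...,2]>120),b[0])
    rep('gripblk',(H[...,2]<50),b[0])
    rep('white',(H[...,1]<40)&(H[...,2]>110),b[1])
    rep('tab',(H[...,0]>50)&(H[...,0]<80)&(H[...,1]>100),b[1])
for n,bx in(('top_0',(170,180,340,255)),('top_0',(390,80,550,220)),('scene_0',(150,80,270,220)),('scene_0',(320,220,450,350))):
    d=load(n);x0,y0,x1,y1=bx
    import sys
    im=d['img'][y0:y1,x0:x1,::-1]
    s=min(800/im.shape[1],600/im.shape[0]); cv2.imwrite(f'pics/z_{n}_{x0}.png',cv2.resize(im,None,fx=s,fy=s,interpolation=cv2.INTER_NEAREST))
E
```

```text
top_0 cam [0.4335 0.0566 0.9317]
[375.9217   0.     319.3223]
blue 509 px [211.     219.2692] med [0.4791 0.3403 0.0181] zpc [0.0049 0.0133 0.0181 0.0205 0.0335]
yellow 70 px [215.4143 221.5   ] med [0.5029 0.3271 0.0116] zpc [-0.0004  0.007   0.0116  0.0136  0.0143]
gripblk 279 px [210.6989 218.7455] med [0.479  0.3313 0.041 ] zpc [0.004  0.0136 0.041  0.0512 0.0522]
white 925 px [296.4227 216.4454] med [0.4867 0.1281 0.0159] zpc [0.0116 0.0132 0.0159 0.0193 0.0208]
tab 69 px [295.7391 215.7391] med [0.4869 0.1266 0.0464] zpc [0.0425 0.0441 0.0464 0.0482 0.0489]
scene_0 cam [0.9367 0.6767 0.8916]
[502.4605   0.     322.0915]<stdin>:10: RuntimeWarning: Mean of empty slice.
  ret = um.true_divide(
  return _methods._mean(a, axis=axis, dtype=dtype,
Traceback (most recent call last):
IndexError: index -1 is out of bounds for axis 0 with size 0
```

```bash
ls pics
```

```text
scene_0.pkl
scene_0.png
top_0.pkl
top_0.png
wrist_0.pkl
wrist_0.png
```

```bash
python3 - <<'E'
from hlp import *
np.set_printoptions(precision=4,suppress=True)
for n,bx in(('top_0',(170,180,340,255)),('top_0',(390,80,550,220)),('scene_0',(150,80,270,220)),('scene_0',(320,220,450,350))):
    d=load(n);x0,y0,x1,y1=bx
    im=d['img'][y0:y1,x0:x1,::-1]
    s=min(800/im.shape[1],600/im.shape[0]); cv2.imwrite(f'pics/z_{n}_{x0}.png',cv2.resize(im,None,fx=s,fy=s,interpolation=cv2.INTER_NEAREST))
for n,bx in(('top_0',(390,80,550,220)),('scene_0',(150,80,270,220))):
    d=load(n); C=cloud(d); x0,y0,x1,y1=bx
    P=C[y0:y1,x0:x1].reshape(-1,3); H=d['hsv'][y0:y1,x0:x1].reshape(-1,3)
    ok=(d['z_map'][y0:y1,x0:x1].ravel()>0)&(P[:,2]>.08); 
    Q=P[ok]; rng=np.random.default_rng(0);best=0
    for _ in range(800):
        a=Q[rng.choice(len(Q),3,False)]; nn=np.cross(a[1]-a[0],a[2]-a[0]); 
        l=np.linalg.norm(nn)
        if l<1e-4: continue
        nn/=l; nn*=np.sign(nn[2]); 
        if nn[2]<.75: continue
        m=abs((Q-a[0])@nn)<.002
        if m.sum()>best: best=m.sum(); bm=m
    for _ in range(3):
        c=Q[bm].mean(0); nn=np.linalg.svd(Q[bm]-c)[2][2]; nn*=np.sign(nn[2]); bm=abs((Q-c)@nn)<.003
    print(n,best,'c',c,'n',nn,'tilt',np.degrees(np.arccos(nn[2])),'az',np.degrees(np.arctan2(nn[1],nn[0])),'rms',((Q[bm]-c)@nn).std())
    h=((Q-c)@nn); print(np.histogram(h,bins=np.arange(-.08,.04,.004)))
    hk=ok.copy(); hp=(P-c)@nn
    print('hookpx',((abs(hp-.0245)<.003)&ok).sum())
    # face rect
    x=nn*nn[2]*0+np.array([0,0,1])-nn*nn[2]; x/=np.linalg.norm(x); y=np.cross(nn,x)
    u=(Q[bm]-c)@x; v=(Q[bm]-c)@y
    rc=cv2.minAreaRect(np.c_[u,v].astype(np.float32)); print('rect',rc); cc=c+x*rc[0][0]+y*rc[0][1]; print('rect centre',cc)
E
```

```text
top_0 4298 c [ 0.6137 -0.248   0.1736] n [-0.4289  0.2533  0.8671] tilt 29.87236750327504 az 149.43650969504267 rms 0.0013446060185911938
(array([  17,   22,   16,   34,  131,  194,  214,  119,   82,   38,  133,
        577,  212,  131,  107,   70,   44,   62,  280, 2799, 2674,   86,
        269,  718,   28,  181,  295,    3,    0]), array([-0.08 , -0.076, -0.072, -0.068, -0.064, -0.06 , -0.056, -0.052,
       -0.048, -0.044, -0.04 , -0.036, -0.032, -0.028, -0.024, -0.02 ,
       -0.016, -0.012, -0.008, -0.004,  0.   ,  0.004,  0.008,  0.012,
        0.016,  0.02 ,  0.024,  0.028,  0.032,  0.036]))
hookpx 455
rect ((-0.0073615312576293945, -0.001007087528705597), (0.1888754814863205, 0.18862763047218323), 0.14987336099147797)
rect centre [ 0.6077 -0.2457  0.17  ]
scene_0 1797 c [ 0.625  -0.2301  0.1734] n [-0.4265  0.2554  0.8677] tilt 29.81170551473767 az 149.08132455029684 rms 0.0013992202646432666
(array([  96,   92,   85,   93,   79,  104,  116,  130,  123,  145,  153,
        255,  219,  211,  201,  182,  182,  192,  249, 1208, 1172,  164,
        220,  362,   53,  112,  144,    1,    0]), array([-0.08 , -0.076, -0.072, -0.068, -0.064, -0.06 , -0.056, -0.052,
       -0.048, -0.044, -0.04 , -0.036, -0.032, -0.028, -0.024, -0.02 ,
       -0.016, -0.012, -0.008, -0.004,  0.   ,  0.004,  0.008,  0.012,
        0.016,  0.02 ,  0.024,  0.028,  0.032,  0.036]))
hookpx 241
rect ((-0.00618317723274231, -0.019825197756290436), (0.1882452666759491, 0.19180144369602203), 0.355469673871994)
rect centre [ 0.6102 -0.2444  0.1703]
```

View pics/z_top_0_390.png

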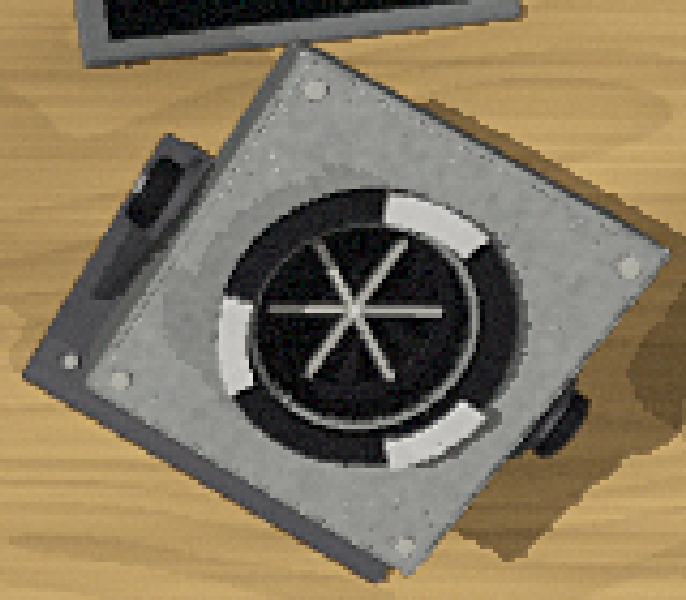

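View pics/z_scene_0_150.png

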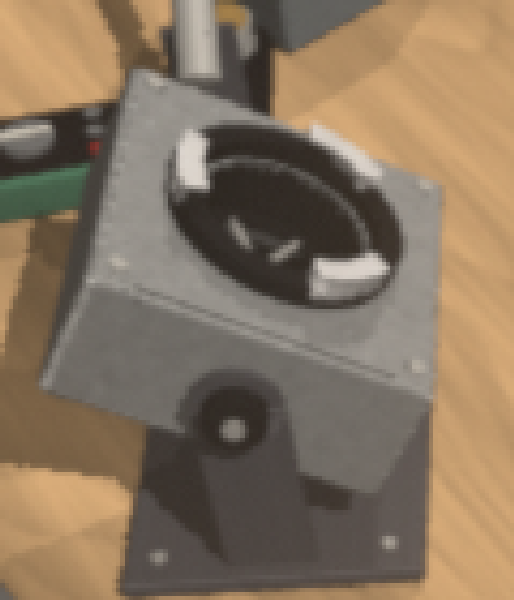

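View pics/z_top_0_170.png

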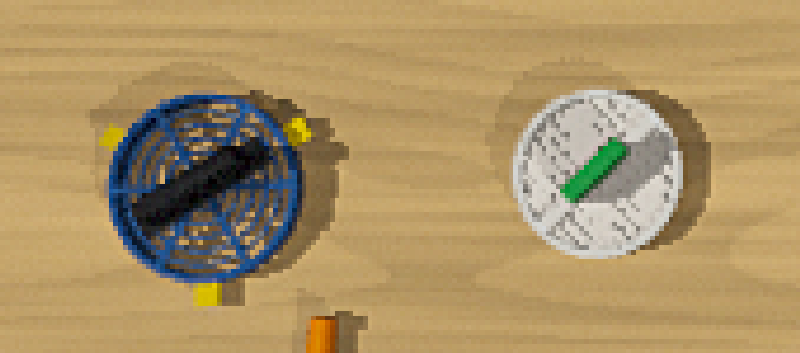

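View pics/z_scene_0_320.png

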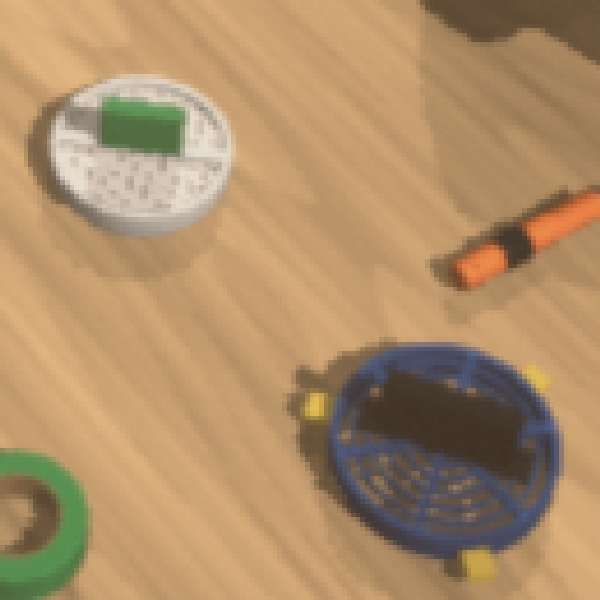

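The face plane comes out 189 mm square and tilted 29.8° in both views, which agrees with the text. The crops show the three white hooks clearly, and the lugs are visible at crop pixels (112,137), (300,130) and (207,293). Next I measure the hooks, guard and filter.

```bash
cat > m1.py <<'E'
from hlp import *
np.set_printoptions(precision=4,suppress=True)
n=np.array([-.4277,.2544,.8674]); n/=np.linalg.norm(n)
X=np.array([0,0,1])-n*n[2]; X/=np.linalg.norm(X); Y=np.cross(n,X)
for nm,bx,f0 in(('top_0',(390,80,550,220),[.6077,-.2457,.1700]),('scene_0',(150,80,270,220),[.6102,-.2444,.1703])):
    f0=np.array(f0); d=load(nm); x0,y0,x1,y1=bx; H=d['hsv']
    m=np.zeros(H.shape[:2],np.uint8); m[y0:y1,x0:x1]=((H[...,1]<40)&(H[...,2]>(200 if nm=='top_0' else 205)))[y0:y1,x0:x1]
    k,l,st,ce=cv2.connectedComponentsWithStats(m); 
    cs=[]
    for i in range(1,k):
        if st[i,4]<50: continue
        uv=np.argwhere(l==i)[:,::-1]; P=onplane(d,uv,f0+n*.0245,n); q=P-f0-n*.0245; a=q@X;b=q@Y
        Z=(cloud(d)[l==i]-f0)@n
        print(nm,st[i],'xy',a.mean(),b.mean(),'h med',np.median(Z)); cs.append((a.mean(),b.mean()))
    if len(cs)==3:
        cs=np.array(cs); c=cs.mean(0); print('centre',c,f0+X*c[0]+Y*c[1],'r',np.hypot(*(cs-c).T),'ang-5.55',np.degrees(np.arctan2(*(cs-c).T[::-1]))-5.55)
print('X',X,'Y',Y)
# guard/filter
G=[]
for nm,b in(('top_0',((180,190,245,250),(275,192,325,242))),('scene_0',((380,285,445,350),(325,230,375,275)))):
    d=load(nm);H=d['hsv']
    def sub(m,bx):
        o=np.zeros(m.shape,np.uint8);x0,y0,x1,y1=bx;o[y0:y1,x0:x1]=m[y0:y1,x0:x1];return o
    yl=sub((H[...,0]>20)&(H[...,0]<34)&(H[...,1]>150)&(H[...,2]>120),b[0])
    k,l,st,ce=cv2.connectedComponentsWithStats(yl)
    for i in range(1,k):
        if st[i,4]>6: print(nm,'lug',st[i,4],ce[i],onz(d,ce[i],.011)[0])
    bl=sub((H[...,0]>100)&(H[...,0]<130)&(H[...,1]>110)&(H[...,2]>40),b[0])
    pts=np.argwhere(bl)[:,::-1]; P=onz(d,pts,.018); hull=cv2.convexHull((P[:,:2]*1000).astype(np.float32)); print('guard hull circ',cv2.minEnclosingCircle(hull), cv2.fitEllipse(hull))
    w=sub((H[...,1]<60)&(H[...,2]>120),b[1]); pts=np.argwhere(w)[:,::-1]; P=onz(d,pts,.018); hull=cv2.convexHull((P[:,:2]*1000).astype(np.float32)); print('filter',cv2.minEnclosingCircle(hull),cv2.fitEllipse(hull))
    t=sub((H[...,0]>50)&(H[...,0]<80)&(H[...,1]>100),b[1]); 
    C=cloud(d); top=(t>0)&(C[...,2]>.040); P=onz(d,np.argwhere(top)[:,::-1],.046); print('tab',top.sum(),P.mean(0), cv2.minAreaRect((P[:,:2]*1000).astype(np.float32)),'h',np.percentile(C[top][:,2],[50,90]))
    g=sub(H[...,2]<60,b[0]); top=(g>0)&(C[...,2]>.045); P=onz(d,np.argwhere(top)[:,::-1],.050); print('bar',top.sum(),P.mean(0), cv2.minAreaRect((P[:,:2]*1000).astype(np.float32)),'h',np.percentile(C[top][:,2],[50,90]))
E
python3 m1.py
```

```text
X [ 0.7455 -0.4434  0.4976] Y [0.5112 0.8595 0.    ]
top_0 lug 27 [232.7778 207.4074] [0.5087 0.2858 0.011 ]
top_0 lug 19 [193.1053 208.5263] [0.5049 0.384  0.011 ]
top_0 lug 29 [213.5862 242.069 ] [0.4232 0.3299 0.011 ]
guard hull circ ((478.6480712890625, 332.0281066894531), 50.01240158081055) ((478.44952392578125, 331.8679504394531), (96.8630599975586, 99.63909912109375), 169.4600372314453)
filter ((488.024658203125, 127.6943588256836), 44.249141693115234) ((488.0287780761719, 127.64896392822266), (87.30487823486328, 87.33731842041016), 124.90018463134766)
tab 69 [0.4875 0.1271 0.046 ] ((487.481201171875, 127.08421325683594), (8.397644996643066, 36.641666412353516), 45.79881286621094) h [0.0464 0.0482]
bar 128 [0.4781 0.3311 0.05  ] ((475.76702880859375, 329.47564697265625), (17.67851448059082, 59.61107635498047), 32.400264739990234) h [0.0503 0.0518]
scene_0 lug 9 [436.     301.6667] [0.4237 0.3316 0.011 ]
scene_0 lug 19 [387.8421 307.7368] [0.5135 0.2859 0.011 ]
scene_0 lug 31 [422.9677 342.1935] [0.5081 0.3838 0.011 ]Traceback (most recent call last):
  File "m1.py", line 29, in <module>
    pts=np.argwhere(bl)[:,::-1]; P=onz(d,pts,.018); hull=cv2.convexHull((P[:,:2]*1000).astype(np.float32)); print('guard hull circ',cv2.minEnclosingCircle(hull), cv2.fitEllipse(hull))
                                                                                                                                    ~~~~~~~~~~~~~~~~~~~~~~^^^^^^
cv2.error: OpenCV(4.12.0) /io/opencv/modules/imgproc/src/shapedescr.cpp:201: error: (-215:Assertion failed) count >= 0 && (depth == CV_32F || depth == CV_32S) in function 'minEnclosingCircle'
```

```bash
python3 - <<'E'
from hlp import *
np.set_printoptions(precision=4,suppress=True)
for nm,pts in (('top_0',[(485,131),(445,160),(490,180)]),('scene_0',[(194,118),(233,112),(232,144),(360,258),(410,320)])):
    d=load(nm)
    for u,v in pts: print(nm,u,v,d['hsv'][v-1:v+2,u-1:u+2].reshape(-1,3).mean(0))
E
sed -i "s/(H\[...,2\]>(200 if nm=='top_0' else 205))/(H[...,2]>185)/; s/&(H\[...,1\]>110)&(H\[...,2\]>40)/\&(H[...,1]>80)/" m1.py; python3 m1.py
```

```text
top_0 485 131 [ 22.7778   7.3333 198.6667]
top_0 445 160 [ 24.6667   7.4444 197.1111]
top_0 490 180 [ 31.7778   7.2222 189.3333]
scene_0 194 118 [ 16.4444  17.5556 219.2222]
scene_0 233 112 [ 16.     104.7778 212.5556]
scene_0 232 144 [ 15.      20.6667 193.2222]
scene_0 360 258 [ 17.5556  30.7778 227.1111]
scene_0 410 320 [93.3333 41.8889 89.1111]
top_0 [480 126  23  14 150] xy 0.0574942023494788 0.005530500753959962 h med 0.02447415194825749
top_0 [441 150   8  22 129] xy -0.034392935569859714 0.04709847947465941 h med 0.024547367332022164
top_0 [480 174  23  15 139] xy -0.024273146871979692 -0.05323342231309034 h med 0.024541118370510106
centre [-0.0004 -0.0002] [ 0.6073 -0.2457  0.1698] r [0.0582 0.0583 0.0582] ang-5.55 [   0.1052  120.1611 -119.794 ]
scene_0 [223 109  16  12  52] xy -0.025607137633461112 -0.050734595962789016 h med 0.024066876665030674
scene_0 [192 110   6  13  63] xy 0.05835227248119428 0.0074795019965954645 h med 0.024565001072228768
scene_0 [224 139  16   6  62] xy -0.033466442633078276 0.04874265317294962 h med 0.02441613759650433
centre [-0.0002  0.0018] [ 
[... 1785 characters left out ...]
(),P.mean(0), cv2.minAreaRect((P[:,:2]*1000).astype(np.float32)),'h',np.percentile(C[top][:,2],[50,90]))
  ret = um.true_divide(
Traceback (most recent call last):
  File "m1.py", line 33, in <module>
    g=sub(H[...,2]<60,b[0]); top=(g>0)&(C[...,2]>.045); P=onz(d,np.argwhere(top)[:,::-1],.050); print('bar',top.sum(),P.mean(0), cv2.minAreaRect((P[:,:2]*1000).astype(np.float32)),'h',np.percentile(C[top][:,2],[50,90]))
                                                                                                                                                                                        ~~~~~~~~~~~~~^^^^^^^^^^^^^^^^^^^^^
IndexError: index -1 is out of bounds for axis 0 with size 0
```

```bash
python3 - <<'E'
from hlp import *
np.set_printoptions(precision=4,suppress=True)
d=load('wrist_0'); print(d['tool_from_camera'],d['mtx'][0],d['c']); print(R.from_rotvec(d['state']['ee_rot']).as_matrix())
d=load('top_0');H=d['hsv'];C=cloud(d)
def pd(m,z):
    P=onz(d,np.argwhere(m)[:,::-1],z)[:,:2]; c=P.mean(0); v=np.linalg.svd(P-c)[2][0]; return c,np.degrees(np.arctan2(v[1],v[0]))
b=np.zeros(H.shape[:2],bool); b[192:242,275:325]=1
print('tab',pd(b&(H[...,0]>50)&(H[...,0]<80)&(H[...,1]>100)&(C[...,2]>.04),.046))
b[:]=0;b[190:250,180:245]=1
print('bar',pd(b&(H[...,2]<60)&(C[...,2]>.045),.05))
L=np.array([[.5087,.2858],[.5049,.384],[.4232,.3299]]);c=L.mean(0);a=np.degrees(np.arctan2(*(L-c).T[::-1]));print('lugs',c,np.hypot(*(L-c).T),a)
E
```

```text
[[-0.001  -0.9621 -0.2726  0.0687]
 [ 1.     -0.0008 -0.0008 -0.001 ]
 [ 0.0005 -0.2726  0.9621 -0.1416]
 [ 0.      0.      0.      1.    ]] [326.6911   0.     315.512 ] [0.0932 0.6205 0.3719]
[[-0.9667  0.256  -0.0007]
 [ 0.256   0.9667 -0.0017]
 [ 0.0002 -0.0019 -1.    ]]
tab (array([0.4875, 0.1271]), np.float64(135.78189410024484))
bar (array([0.4781, 0.3311]), np.float64(122.49330902492527))
lugs [0.4789 0.3332] [0.056  0.057  0.0558] [ -57.8898   62.9107 -176.5773]
```

drive_tool --plan '[{"tx": 310, "ty": -476, "tz": -10, "az": -0.527}, {"tx": 310, "ty": -476, "tz": -10, "az": -0.527}, {"tx": 310, "ty": -476, "tz": -10, "az": -0.527}, {"tx": 310, "ty": -476, "tz": -10, "az": -0.527}, {"tx": 310, "ty": -476, "tz": -10, "az": -0.527}, {"tx": 310, "ty": -476, "tz": -10, "az": -0.527}, {"tx": 310, "ty": -476, "tz": -10, "az": -0.527}, {"tx": 310, "ty": -476, "tz": -10, "az": -0.527}, {"tx": 310, "ty": -476, "tz": -10, "az": -0.527}, {"tx": 310, "ty": -476, "tz": -10, "az": -0.527}, {"tx": 310, "ty": -476, "tz": -10, "az": -0.527}, {"tx": 310, "ty": -476, "tz": -10, "az": -0.527}]'

```text
invalid input at $.plan[0]: expected keys ax, ay, az, tx, ty, tz, fingers
```

drive_tool --plan '[{"ax": 0, "ay": 0, "az": -0.513, "tx": 310, "ty": -476, "tz": -10, "fingers": 1}, {"ax": 0, "ay": 0, "az": -0.513, "tx": 310, "ty": -476, "tz": -10, "fingers": 1}, {"ax": 0, "ay": 0, "az": -0.513, "tx": 310, "ty": -476, "tz": -10, "fingers": 1}, {"ax": 0, "ay": 0, "az": -0.513, "tx": 310, "ty": -476, "tz": -10, "fingers": 1}, {"ax": 0, "ay": 0, "az": -0.513, "tx": 310, "ty": -476, "tz": -10, "fingers": 1}, {"ax": 0, "ay": 0, "az": -0.513, "tx": 310, "ty": -476, "tz": -10, "fingers": 1}, {"ax": 0, "ay": 0, "az": -0.513, "tx": 310, "ty": -476, "tz": -10, "fingers": 1}, {"ax": 0, "ay": 0, "az": -0.513, "tx": 310, "ty": -476, "tz": -10, "fingers": 1}, {"ax": 0, "ay": 0, "az": -0.513, "tx": 310, "ty": -476, "tz": -10, "fingers": 1}, {"ax": 0, "ay": 0, "az": -0.513, "tx": 310, "ty": -476, "tz": -10, "fingers": 1}, {"ax": 0, "ay": 0, "az": -0.513, "tx": 310, "ty": -476, "tz": -10, "fingers": 1}, {"ax": 0, "ay": 0, "az": -0.513, "tx": 310, "ty": -476, "tz": -10, "fingers": 1}]'

```text
clock: 1.15
tcp_pos: [0.4333, 0.1833, 0.2224]
ee_rot: [1.182, 2.91, 0.0]
contact_force: [1.8, 0.3, -0.6]
finger_gap: 0.998
```

```bash
python3 look.py 1 wrist; cat > m2.py <<'E'
import sys
from hlp import *
np.set_printoptions(precision=4,suppress=True)
d=load(sys.argv[1]);H=d['hsv'];C=cloud(d)
w=((H[...,1]<45)&(H[...,2]>130)).astype(np.uint8)
k,l,st,ce=cv2.connectedComponentsWithStats(w); i=1+np.argmax(st[1:,4]); print(st[i])
hull=cv2.convexHull((onz(d,np.argwhere(l==i)[:,::-1],.018)[:,:2]*1000).astype(np.float32)); print('filter',cv2.minEnclosingCircle(hull),cv2.fitEllipse(hull))
t=(H[...,0]>45)&(H[...,0]<80)&(H[...,1]>100)&(C[...,2]>.03)&(np.hypot(C[...,0]-.49,C[...,1]-.13)<.04)
print('hts',np.percentile(C[t][:,2],[5,50,95]))
t&=C[...,2]>.042
P=onz(d,np.argwhere(t)[:,::-1],.046)[:,:2]; v=np.linalg.svd(P-P.mean(0))[2][0]
print('tab',t.sum(),P.mean(0),cv2.minAreaRect((P*1000).astype(np.float32)),np.degrees(np.arctan2(v[1],v[0])))
E
python3 m2.py wrist_1
```

```text
{'clock': 1.2, 'joints': array([ 0.23147471, -0.32397253,  1.96862919, -0.00560084,  1.4955274 ,
       -0.55998253]), 'joint_vel': array([ 0.11404846, -0.01221816,  0.00999165,  0.06408297,  0.0329811 ,
        0.18742778]), 'tau': array([  8.02407324, -26.67208493, -35.45584559,   1.4063907 ,
         0.51662888,  -0.35445917]), 'tcp_pos': array([0.43674268, 0.17756945, 0.22227704]), 'ee_rot': array([ 1.19115942,  2.9022592 , -0.00583874]), 'contact_force': array([ 2.05831175, -4.50601972,  0.12821   ]), 'torque': array([-0.10995011, -0.11086934, -0.04604926]), 'finger_gap': 1.0021527893218498}
[ 277  202   76   72 3191]
filter ((488.0896301269531, 128.55413818359375), 44.44504165649414) ((487.99139404296875, 128.12680053710938), (85.90099334716797, 88.14012908935547), 29.568315505981445)
hts [0.0367 0.0447 0.0459]
tab 311 [0.4875 0.1285] ((487.72039794921875, 128.25648498535156), (8.588386535644531, 39.10136795043945), 45.71900939941406) -44.399278547892415
```

View pics/wrist_1.png

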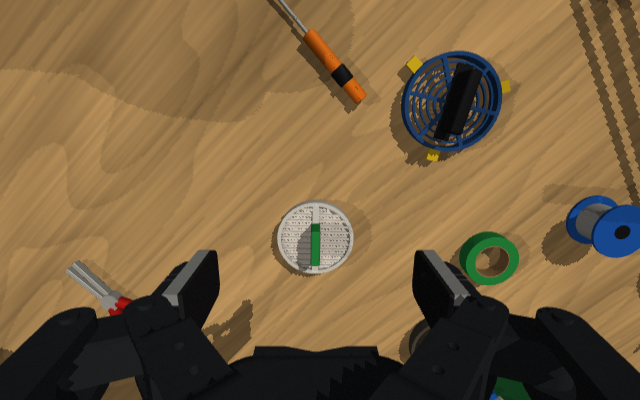

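The wrist view shows the filter at pixel (315,238). Its position agrees with the top view to within 1 mm at (0.488, 0.128), and the tab top reads 46 mm high. The tab is perpendicular to the jaw opening, so I'm descending.

drive_tool --plan '[{"ax": 0, "ay": 0, "az": 0, "tx": 51, "ty": -50, "tz": -100, "fingers": 0.6}, {"ax": 0, "ay": 0, "az": 0, "tx": 51, "ty": -50, "tz": -100, "fingers": 0.6}, {"ax": 0, "ay": 0, "az": 0, "tx": 51, "ty": -50, "tz": -100, "fingers": 0.6}, {"ax": 0, "ay": 0, "az": 0, "tx": 51, "ty": -50, "tz": -100, "fingers": 0.6}, {"ax": 0, "ay": 0, "az": 0, "tx": 51, "ty": -50, "tz": -100, "fingers": 0.6}, {"ax": 0, "ay": 0, "az": 0, "tx": 51, "ty": -50, "tz": -100, "fingers": 0.6}, {"ax": 0, "ay": 0, "az": 0, "tx": 51, "ty": -50, "tz": -100, "fingers": 0.6}]'

```text
clock: 1.78
tcp_pos: [0.4846, 0.1361, 0.1246]
ee_rot: [1.18, 2.908, 0.003]
contact_force: [-1.0, 0.5, 1.2]
finger_gap: 0.604
```

```bash
python3 look.py 2 wrist; python3 m2.py wrist_2
```

```text
{'clock': 1.8333, 'joints': array([ 1.25996393e-01, -1.53902543e-01,  1.99490694e+00,  1.68835585e-04,
        1.29660521e+00, -6.74329479e-01]), 'joint_vel': array([ 0.00178125, -0.0019075 ,  0.00206461, -0.00112987,  0.00149204,
       -0.0025802 ]), 'tau': array([-2.45062793e-01, -2.73871565e+01, -3.43306375e+01, -7.98878405e-03,
        4.48300689e-04,  2.70284901e-03]), 'tcp_pos': array([0.48469521, 0.13623375, 0.12483296]), 'ee_rot': array([1.17932858, 2.90817172, 0.00328027]), 'contact_force': array([0.32809578, 0.18409522, 0.34273998]), 'torque': array([0.03193066, 0.0132658 , 0.01639071]), 'finger_gap': 0.5969104117724612}
[ 258  151  109  105 6471]
filter ((488.44256591796875, 127.6983871459961), 43.68862533569336) ((488.3721008300781, 127.64998626708984), (86.10000610351562, 86.96624755859375), 27.873464584350586)
hts [0.0388 0.0447 0.0459]
tab 725 [0.4877 0.1282] ((544.9080810546875, 71.60842895507812), (87.2080078125, 186.02664184570312), 21.57353401184082) -48.94584941205141
```

drive_tool --plan '[{"ax": 0, "ay": 0, "az": 0, "tx": 3.5, "ty": -8, "tz": -40, "fingers": 0.6}, {"ax": 0, "ay": 0, "az": 0, "tx": 3.5, "ty": -8, "tz": -80, "fingers": 0.6}, {"ax": 0, "ay": 0, "az": 0, "tx": 3.5, "ty": -8, "tz": -103.5, "fingers": 0.6}, {"ax": 0, "ay": 0, "az": 0, "tx": 3.5, "ty": -8, "tz": -103.5, "fingers": 0.6}, {"ax": 0, "ay": 0, "az": 0, "tx": 3.5, "ty": -8, "tz": -103.5, "fingers": 0}, {"ax": 0, "ay": 0, "az": 0, "tx": 3.5, "ty": -8, "tz": -103.5, "fingers": 0}, {"ax": 0, "ay": 0, "az": 0, "tx": 3.5, "ty": -8, "tz": -103.5, "fingers": 0}, {"ax": 0, "ay": 0, "az": 0, "tx": 3.5, "ty": -8, "tz": -103.5, "fingers": 0}, {"ax": 0, "ay": 0, "az": 0, "tx": 3.5, "ty": -8, "tz": -103.5, "fingers": 0}, {"ax": 0, "ay": 0, "az": 0, "tx": 3.5, "ty": -8, "tz": -103.5, "fingers": 0}]' --squeeze 45

```text
clock: 2.67
tcp_pos: [0.4888, 0.1277, 0.0211]
ee_rot: [1.181, 2.908, 0.003]
contact_force: [-1.7, 1.6, 6.4]
finger_gap: 0.108
```

```bash
cat > tgt.py <<'E'
import sys
from hlp import *
from bench import r
np.set_printoptions(precision=4,suppress=True)
n=np.array([-.4277,.2544,.8674]); n/=np.linalg.norm(n)
X=np.array([0,0,1])-n*n[2]; X/=np.linalg.norm(X); Y=np.cross(n,X)
O=np.load('O.npy')
# args: x y z (mm intake frame, TCP) psi
if __name__=='__main__':
    x,y,z,psi=map(float,sys.argv[1:5]); s=r.sense(); p=np.radians(psi)
    ty=np.cos(p)*X+np.sin(p)*Y; tz=-n; tx=np.cross(ty,tz); Rt=np.c_[tx,ty,tz]
    R0=R.from_rotvec(s['ee_rot']); P=O+(x*X+y*Y+z*n)/1000
    print('target',P,'shift mm',(P-s['tcp_pos'])*1000,'rot',(R.from_matrix(Rt)*R0.inv()).as_rotvec())
    q=s['tcp_pos']-O; A=R0.as_matrix(); print('now intake mm',np.array([q@X,q@Y,q@n])*1000,'psi',np.degrees(np.arctan2(A[:,1]@Y,A[:,1]@X)),'tilt err',np.degrees(np.arccos(-A[:,2]@n)))
    print('clock',s['clock'],'j',s['joints'],'F intake',[s['contact_force']@v for v in (X,Y,n)],'T',s['torque'],'gap',s['finger_gap'])
E
python3 - <<'E'
import numpy as np; np.save('O.npy',[.6073,-.2457,.1698])
E
python3 tgt.py 0 80 150 0; python3 tgt.py 0 80 150 20
```

```text
target [ 0.584  -0.1388  0.2999] shift mm [  95.2433 -266.5107  278.7875] rot [ 0.0749 -0.5527 -1.3034]
now intake mm [-327.9119  260.3644   16.7175] psi 78.18224250525873 tilt err 29.7045887586359
clock 2.6667 j [ 0.1079 -0.0001  2.0454  0.0005  1.0929 -0.6914] F intake [np.float64(1.2243018627079638), np.float64(0.54518755314528), np.float64(6.6634830137388)] T [0.0883 0.2083 0.0426] gap 0.10766165328295352
target [ 0.584  -0.1388  0.2999] shift mm [  95.2433 -266.5107  278.7875] rot [-0.0226 -0.5382 -0.9636]
now intake mm [-327.9119  260.3644   16.7175] psi 78.18224250525873 tilt err 29.7045887586359
clock 2.6667 j [ 0.1079 -0.0001  2.0454  0.0005  1.0929 -0.6914] F intake [np.float64(1.2243018627079638), np.float64(0.54518755314528), np.float64(6.6634830137388)] T [0.0883 0.2083 0.0426] gap 0.10766165328295352
```

drive_tool --plan '[{"ax": 0, "ay": 0, "az": 0, "tx": 0, "ty": 0, "tz": 30, "fingers": 0}, {"ax": 0, "ay": 0, "az": 0, "tx": 0, "ty": 0, "tz": 70, "fingers": 0}, {"ax": -0.0226, "ay": -0.5382, "az": -0.9636, "tx": 95, "ty": -266, "tz": 279, "fingers": 0}, {"ax": -0.0226, "ay": -0.5382, "az": -0.9636, "tx": 95, "ty": -266, "tz": 279, "fingers": 0}, {"ax": -0.0226, "ay": -0.5382, "az": -0.9636, "tx": 95, "ty": -266, "tz": 279, "fingers": 0}, {"ax": -0.0226, "ay": -0.5382, "az": -0.9636, "tx": 95, "ty": -266, "tz": 279, "fingers": 0}, {"ax": -0.0226, "ay": -0.5382, "az": -0.9636, "tx": 95, "ty": -266, "tz": 279, "fingers": 0}, {"ax": -0.0226, "ay": -0.5382, "az": -0.9636, "tx": 95, "ty": -266, "tz": 279, "fingers": 0}, {"ax": -0.0226, "ay": -0.5382, "az": -0.9636, "tx": 95, "ty": -266, "tz": 279, "fingers": 0}, {"ax": -0.0226, "ay": -0.5382, "az": -0.9636, "tx": 95, "ty": -266, "tz": 279, "fingers": 0}, {"ax": -0.0226, "ay": -0.5382, "az": -0.9636, "tx": 95, "ty": -266, "tz": 279, "fingers": 0}, {"ax": -0.0226, "ay": -0.5382, "az": -0.9636, "tx": 95, "ty": -266, "tz": 279, "fingers": 0}]'

```text
clock: 3.67
tcp_pos: [0.5829, -0.1408, 0.3016]
ee_rot: [2.036, 1.679, 0.238]
contact_force: [-0.0, 0.4, -0.9]
finger_gap: 0.109
```

```bash
python3 tgt.py 0 80 150 20; python3 look.py 3 wrist top >/dev/null
```

```text
target [ 0.584  -0.1388  0.2999] shift mm [ 1.1854  2.0288 -1.736 ] rot [-0.0002  0.0029  0.0036]
now intake mm [  0.8798  77.6503 151.4967] psi 19.77228833103034 tilt err 0.13878658495691332
clock 3.6667 j [-0.3079 -0.3545  1.9228 -0.1303  1.0651 -0.0827] F intake [np.float64(-0.6305793966715427), np.float64(0.30179008408271535), np.float64(-0.6771973563361873)] T [0.1568 0.2402 0.0666] gap 0.10867920932907972
```

View pics/wrist_3.png

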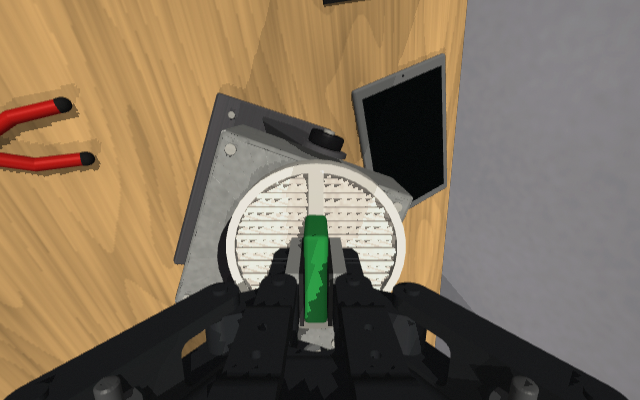

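View pics/top_3.png

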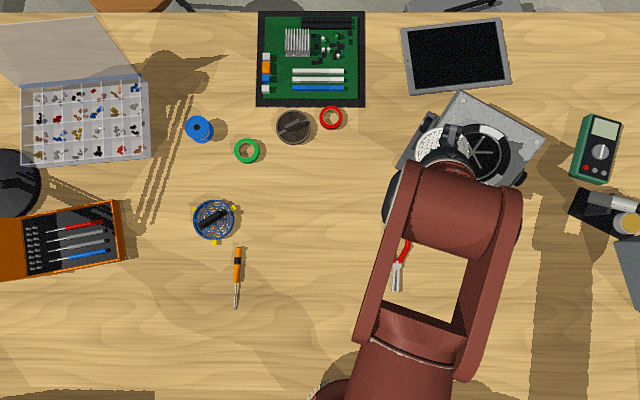

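The filter hangs straight in the grip. My offset went to the wrong side, so the filter hides the intake. I'll shift to the other side and re-measure the intake with the wrist camera.

```bash
python3 tgt.py 29 -80 200 20
```

```text
target [ 0.5025 -0.2764  0.3577] shift mm [ -79.1062 -138.1552   60.4429] rot [-0.0031 -0.0049 -0.0021]
now intake mm [ -3.3669  79.1781 148.8855] psi 20.102726351719333 tilt err 0.3397219070427576
clock 3.7667 j [-0.3054 -0.353   1.927  -0.1279  1.0673 -0.0868] F intake [np.float64(-0.3364574118923869), np.float64(-0.23853179729906426), np.float64(-1.5035472298798827)] T [ 0.1899  0.2636 -0.086 ] gap 0.11051272953281915
```

drive_tool --plan '[{"ax": 0, "ay": 0, "az": 0, "tx": -79, "ty": -138, "tz": 60, "fingers": 0}, {"ax": 0, "ay": 0, "az": 0, "tx": -79, "ty": -138, "tz": 60, "fingers": 0}, {"ax": 0, "ay": 0, "az": 0, "tx": -79, "ty": -138, "tz": 60, "fingers": 0}, {"ax": 0, "ay": 0, "az": 0, "tx": -79, "ty": -138, "tz": 60, "fingers": 0}, {"ax": 0, "ay": 0, "az": 0, "tx": -79, "ty": -138, "tz": 60, "fingers": 0}, {"ax": 0, "ay": 0, "az": 0, "tx": -79, "ty": -138, "tz": 60, "fingers": 0}, {"ax": 0, "ay": 0, "az": 0, "tx": -79, "ty": -138, "tz": 60, "fingers": 0}, {"ax": 0, "ay": 0, "az": 0, "tx": -79, "ty": -138, "tz": 60, "fingers": 0}]'

```text
clock: 4.43
tcp_pos: [0.5035, -0.2749, 0.3557]
ee_rot: [2.037, 1.692, 0.237]
contact_force: [-0.9, 1.8, -0.9]
finger_gap: 0.102
```

```bash
python3 tgt.py 29 -80 200 20; python3 look.py 4 wrist top >/dev/null;  python3 tgt.py 29 -80 200 20
```

```text
target [ 0.5025 -0.2764  0.3577] shift mm [-1.0603 -1.5519  2.0041] rot [-0.0047 -0.0053 -0.0032]
now intake mm [ 28.1049 -78.1242 198.203 ] psi 20.121272165564434 tilt err 0.43138251716622733
clock 4.4333 j [-0.6607 -0.4538  1.9048  0.0688  1.1811 -0.4856] F intake [np.float64(-1.8835569098459175), np.float64(1.1189701183145333), np.float64(0.06670913477617438)] T [ 0.1625  0.3407 -0.0107] gap 0.10240856248603046
target [ 0.5025 -0.2764  0.3577] shift mm [-1.3164 -1.569   1.5213] rot [-0.0041 -0.0047 -0.0035]
now intake mm [ 28.5286 -77.9785 198.5166] psi 20.14189513629954 tilt err 0.3846835580318783
clock 4.5333 j [-0.6603 -0.4538  1.9042  0.0686  1.1809 -0.4855] F intake [np.float64(-0.274158720479122), np.float64(-0.27373467222836856), np.float64(-1.9501467139924598)] T [ 0.1184  0.3087 -0.027 ] gap 0.10465985761017885
```

View pics/wrist_4.png

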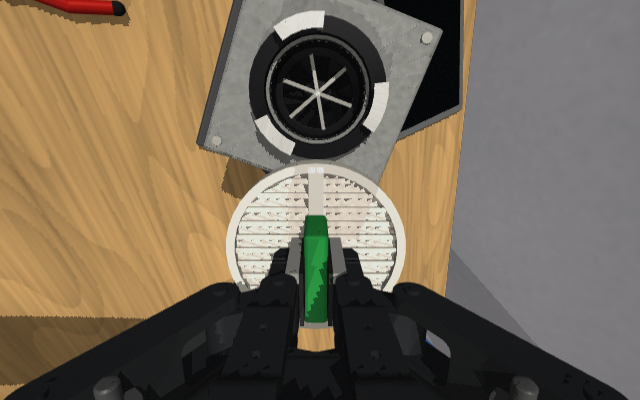

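```bash
cat > m3.py <<'E'
import sys
from hlp import *
np.set_printoptions(precision=4,suppress=True)
d=load(sys.argv[1]);H=d['hsv'];C=cloud(d); O=np.load('O.npy')
from tgt import n as n0
h=(C-O)@n0; rr=np.linalg.norm(C-O-h[...,None]*n0,axis=2)
f=(d['z_map']>0)&(abs(h)<.006)&(rr>.072)&(rr<.1)&(H[...,1]<40)
Q=C[f];c=Q.mean(0);n=np.linalg.svd(Q-c)[2][2];n*=np.sign(n[2]);
f2=abs((Q-c)@n)<.003; c=Q[f2].mean(0);n=np.linalg.svd(Q[f2]-c)[2][2];n*=np.sign(n[2]);
print('plane',n,'tilt',np.degrees(np.arccos(n[2])),'az',np.degrees(np.arctan2(n[1],n[0])),'offset of O',(O-c)@n,'rms',((Q[f2]-c)@n).std(), 'ang diff',np.degrees(np.arccos(min(1,n@n0))))
X=np.array([0,0,1])-n*n[2];X/=np.linalg.norm(X);Y=np.cross(n,X); O1=O-n*((O-c)@n)
m=((H[...,1]<40)&(H[...,2]>180)&(rr<.085)&(h>.012)).astype(np.uint8)
k,l,st,ce=cv2.connectedComponentsWithStats(m);cs=[]
for i in range(1,k):
    if st[i,4]<150: continue
    q=onplane(d,np.argwhere(l==i)[:,::-1],O1+n*.0245,n)-O1;a,b=(q@X).mean(),(q@Y).mean();cs.append((a,b));print(st[i],a,b,np.median((C[l==i]-O1)@n))
cs=np.array(cs);c=cs.mean(0);print('centre',O1+X*c[0]+Y*c[1],'r',np.hypot(*(cs-c).T),np.degrees(np.arctan2(*(cs-c).T[::-1]))-5.55)
# collar outer edge circle (dark) at z=13 
dk=((H[...,2]<60)&(rr<.075)&(h>.008)&(h<.018)).astype(np.uint8)
q=onplane(d,np.argwhere(dk>0)[:,::-1],O1+n*.013,n)-O1; uv=np.c_[q@X,q@Y].astype(np.float32)*1000
hu=cv2.convexHull(uv); print('collar',cv2.fitEllipse(hu))
E
python3 m3.py wrist_4
cat > m4.py <<'E'
import sys
from hlp import *
np.set_printoptions(precision=2,suppress=True)
d=load(sys.argv[1]);H=d['hsv'];T=np.array(d['tool_from_camera']);K=d['mtx']
zt=float(sys.argv[2])/1000  # tool z of rim top
g=np.mgrid[0:400,0:640];v=np.stack([(g[1]-K[0,2])/K[0,0],(g[0]-K[1,2])/K[1,1],np.ones((400,640))],-1)
w=v@T[:3,:3].T; s=(zt-T[2,3])/w[...,2]; P=(T[:3,3]+w*s[...,None])*1000
Z=((v*d['z_map'][...,None])@T[:3,:3].T+T[:3,3])*1000
wh=(H[...,1]<60)&(H[...,2]>170)&(np.hypot(P[...,0],P[...,1])<60)&(abs(Z[...,2]-zt*1000)<12)
rim=wh&(np.hypot(P[...,0],P[...,1])>40); print('rim tool z',np.percentile(Z[rim][:,2],[10,50,90]))
hu=cv2.convexHull(P[wh][:,:2].astype(np.float32))[:,0]; hu=hu[hu[:,0]>0]
A=np.c_[2*hu,np.ones(len(hu))];sol=np.linalg.lstsq(A,(hu**2).sum(1),rcond=None)[0]
print('n',len(hu),'centre',sol[:2],'r',np.sqrt(sol[2]+sol[:2]@sol[:2]))
# plane of top
q=Z[wh]; c=q.mean(0); nn=np.linalg.svd(q-c)[2][2]; print('normal',nn)
E
python3 m4.py wrist_4 3
```

```text
plane [-0.4281  0.2544  0.8672] tilt 29.866478630245844 az 149.28272421003774 offset of O 0.0019506674763276619 rms 0.0008532059326649023 ang diff 0.026634038402198225
[274  11  51  29 797] -0.03396176123219599 0.04694890045966826 0.024564352237522253
[363  82  26  50 671] 0.05772324087618332 0.005722900717109386 0.024524511120280847
[255 115  40  40 593] -0.024415697372698532 -0.05322895456669426 0.024541086865128656
[ 228  164  176   74 7787] 0.0348683380813909 -0.10431776744094377 0.19389183750270705
[237 235  62  12 425] 0.005146879016069159 -0.15658406640055947 0.1937114572830804
[329 235  64  12 472] 0.09349262633271439 -0.12433316158543976 0.19326461707171178
centre [ 0.5918 -0.3113  0.1791] r [0.1246 0.0785 0.0479 0.042  0.0938 0.0932] [ 111.2126   57.5129  161.0755  -77.9093 -105.9847  -45.6274]
collar ((-0.012946605682373047, -0.6833539009094238), (130.36195373535156, 131.20982360839844), 100.09183502197266)
rim tool z [3.44 4.17 4.93]
n 49 centre [ 0.06 -0.34] r 43.14890831264725
normal [0.03 0.   1.  ]
```

The wrist camera gives the same intake centre as the top view to 0.3 mm laterally. The normal differs by 0.03° and the hook angles by about 0.1°. Along the normal the wrist reads 2 mm lower, so I split the difference and will confirm by contact. The filter sits centred in the grip. Next I go above the intake.

```bash
python3 - <<'E'
import numpy as np
n=np.array([-.4280,.2544,.8673]); np.save('O.npy',np.array([.6073,-.2457,.1698])-.001*n-.0002*np.array([.7455,-.4434,.4976]))
E
sed -i 's/n=np.array(\[-.4277/n=np.array([-.4280/' tgt.py; python3 tgt.py 0 0 75 20
```

```text
target [ 0.5755 -0.2268  0.2339] shift mm [  71.6838   48.0788 -122.3086] rot [-0.0042 -0.0049 -0.0032]
now intake mm [ 28.7521 -77.9557 199.5221] psi 20.12656909532413 tilt err 0.39310849346494403
clock 4.5333 j [-0.6603 -0.4538  1.9042  0.0686  1.1809 -0.4855] F intake [np.float64(-0.27466798536506076), np.float64(-0.2739603333209213), np.float64(-1.9500433622031328)] T [ 0.1184  0.3087 -0.027 ] gap 0.10465985761017885
```

drive_tool --plan '[{"ax": -0.004, "ay": -0.005, "az": -0.003, "tx": 71.7, "ty": 48.1, "tz": -122.3, "fingers": 0}, {"ax": -0.004, "ay": -0.005, "az": -0.003, "tx": 71.7, "ty": 48.1, "tz": -122.3, "fingers": 0}, {"ax": -0.004, "ay": -0.005, "az": -0.003, "tx": 71.7, "ty": 48.1, "tz": -122.3, "fingers": 0}, {"ax": -0.004, "ay": -0.005, "az": -0.003, "tx": 71.7, "ty": 48.1, "tz": -122.3, "fingers": 0}, {"ax": -0.004, "ay": -0.005, "az": -0.003, "tx": 71.7, "ty": 48.1, "tz": -122.3, "fingers": 0}, {"ax": -0.004, "ay": -0.005, "az": -0.003, "tx": 71.7, "ty": 48.1, "tz": -122.3, "fingers": 0}, {"ax": -0.004, "ay": -0.005, "az": -0.003, "tx": 71.7, "ty": 48.1, "tz": -122.3, "fingers": 0}]'

```text
clock: 5.12
tcp_pos: [0.5756, -0.2284, 0.2372]
ee_rot: [2.031, 1.68, 0.237]
contact_force: [0.3, 0.4, 0.0]
finger_gap: 0.106
```

```bash
python3 look.py 5 scene top >/dev/null;  python3 tgt.py 0 0 15 20; python3 - <<'E'
from hlp import *
a=load('scene_5')['img'][70:230,130:300,::-1];b=load('top_5')['img'][80:230,390:550,::-1]
f=lambda i:cv2.resize(i,(400,400),interpolation=cv2.INTER_CUBIC)
cv2.imwrite('pics/c5.png',np.hstack([f(a),f(b)]))
E
```

```text
target [ 0.6012 -0.2421  0.1818] shift mm [ 25.4519 -12.6981 -56.927 ] rot [0.0038 0.006  0.0032]
now intake mm [ 3.738  -2.0891 78.4932] psi 19.84720531727904 tilt err 0.4162354682714725
clock 5.2167 j [-0.4871 -0.2824  1.972  -0.0332  0.9247 -0.2839] F intake [np.float64(-0.3523230198827212), np.float64(-0.4037677055233531), np.float64(-0.25659076358811395)] T [ 0.1259  0.2886 -0.0303] gap 0.1080422890418183
```

View pics/c5.png

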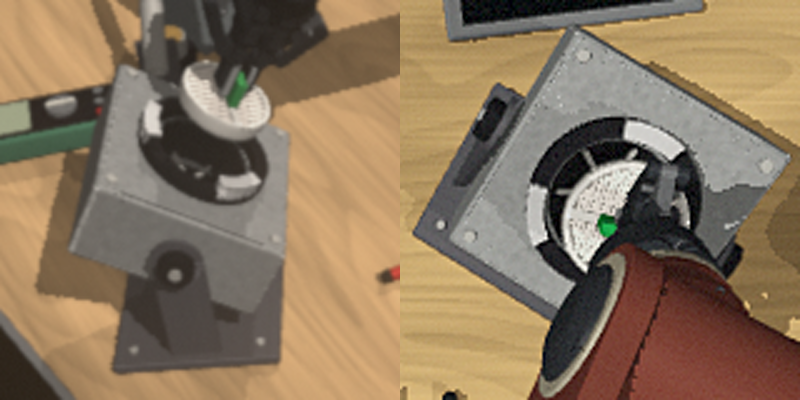

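Slightly off after the move (3.7, -2.1 mm), which I correct while lowering into the wide collar.

drive_tool --plan '[{"ax": 0.004, "ay": 0.006, "az": 0.003, "tx": 7, "ty": 0, "tz": -20, "fingers": 0}, {"ax": 0.004, "ay": 0.006, "az": 0.003, "tx": 19, "ty": -9, "tz": -44, "fingers": 0}, {"ax": 0.004, "ay": 0.006, "az": 0.003, "tx": 19, "ty": -9, "tz": -44, "fingers": 0}, {"ax": 0.004, "ay": 0.006, "az": 0.003, "tx": 19, "ty": -9, "tz": -44, "fingers": 0}, {"ax": 0.004, "ay": 0.006, "az": 0.003, "tx": 19, "ty": -9, "tz": -44, "fingers": 0}]'

```text
clock: 5.63
tcp_pos: [0.5943, -0.2384, 0.194]
ee_rot: [2.036, 1.685, 0.236]
contact_force: [-0.3, 0.3, 0.2]
finger_gap: 0.11
```

```bash
python3 tgt.py 0 0 15 20
```

```text
target [ 0.6012 -0.2421  0.1818] shift mm [  6.8233  -3.6732 -12.1146] rot [-0.0011 -0.0013  0.0007]
now intake mm [-0.6837 -0.3288 29.361 ] psi 19.955728725535145 tilt err 0.09504835900662525
clock 5.6333 j [-0.4867 -0.1849  1.9653 -0.0332  0.8425 -0.2832] F intake [np.float64(-0.2357057522969395), np.float64(0.1471639868266396), np.float64(0.3611520363879801)] T [ 0.1035  0.1791 -0.0148] gap 0.10954675598298394
```

drive_tool --plan '[{"ax": 0, "ay": 0, "az": 0, "tx": 5, "ty": -2.7, "tz": -8, "fingers": 0}, {"ax": 0, "ay": 0, "az": 0, "tx": 9, "ty": -5.1, "tz": -17, "fingers": 0}, {"ax": 0, "ay": 0, "az": 0, "tx": 13.5, "ty": -7.7, "tz": -25, "fingers": 0}, {"ax": 0, "ay": 0, "az": 0, "tx": 16, "ty": -9.1, "tz": -30.5, "fingers": 0}, {"ax": 0, "ay": 0, "az": 0, "tx": 16, "ty": -9.1, "tz": -30.5, "fingers": 0}]'

```text
clock: 6.05
tcp_pos: [0.6102, -0.247, 0.1598]
ee_rot: [2.038, 1.688, 0.235]
contact_force: [1.6, -1.8, -1.2]
finger_gap: 0.102
```

```bash
python3 tgt.py 0 0 -15 20
```

```text
target [ 0.614  -0.2497  0.1558] shift mm [ 3.822  -2.675  -3.9405] rot [-0.0027 -0.0044  0.0001]
now intake mm [-2.0731  0.3466 -9.2665] psi 19.99274341188876 tilt err 0.2961993536549035
clock 6.05 j [-0.4873 -0.1014  1.9501 -0.0346  0.7778 -0.2817] F intake [np.float64(1.3626307911587308), np.float64(-0.689667353337437), np.float64(-2.2188620517038062)] T [-0.0785  0.1119 -0.0063] gap 0.10189491325413251
```

drive_tool --plan '[{"ax": 0, "ay": 0, "az": 0, "tx": 2.4, "ty": -1.5, "tz": -1.5, "fingers": 0}, {"ax": 0, "ay": 0, "az": 0, "tx": 3.7, "ty": -2.2, "tz": -4.5, "fingers": 0}, {"ax": 0, "ay": 0, "az": 0, "tx": 3.7, "ty": -2.2, "tz": -4.5, "fingers": 0}, {"ax": 0, "ay": 0, "az": 0, "tx": 3.7, "ty": -2.2, "tz": -4.5, "fingers": 0}]'

```text
clock: 6.38
tcp_pos: [0.6135, -0.2487, 0.158]
ee_rot: [2.037, 1.688, 0.234]
contact_force: [-9.1, 4.9, 8.2]
finger_gap: 0.105
```

```bash
python3 tgt.py 0 0 -15 20
```

```text
target [ 0.614  -0.2497  0.1558] shift mm [ 0.5291 -0.9441 -2.2209] rot [-0.0025 -0.0047 -0.0002]
now intake mm [  0.2928   0.5412 -12.6073] psi 20.01638228982102 tilt err 0.3041336448025297
clock 6.3833 j [-0.4872 -0.0902  1.9427 -0.0349  0.7741 -0.2817] F intake [np.float64(-4.882529269640179), np.float64(-0.5039118510288326), np.float64(12.268757613055728)] T [ 0.2475  0.8217 -0.1362] gap 0.10511670278473396
```

drive_tool --plan '[{"ax": 0, "ay": 0, "az": 0, "tx": 0.4, "ty": -0.3, "tz": -2.2, "fingers": 0}, {"ax": 0, "ay": 0, "az": 0, "tx": 0.4, "ty": -0.3, "tz": -2.2, "fingers": 0}]'

```text
clock: 6.55
tcp_pos: [0.6135, -0.2488, 0.158]
ee_rot: [2.038, 1.689, 0.233]
contact_force: [-26.6, 12.4, 21.6]
finger_gap: 0.108
```

```bash
python3 tgt.py 0 0 -15 20; python3 look.py 6 wrist >/dev/null
```

```text
target [ 0.614  -0.2497  0.1558] shift mm [ 0.4961 -0.9172 -2.1556] rot [-0.0026 -0.0059 -0.0004]
now intake mm [  0.2968   0.535  -12.6849] psi 20.04009408802653 tilt err 0.3661882889080885
clock 6.55 j [-0.4871 -0.0895  1.9419 -0.0353  0.7753 -0.2817] F intake [np.float64(-14.6051484073315), np.float64(-2.9065401425247637), np.float64(33.30648493969776)] T [ 0.6607  1.8733 -0.2433] gap 0.10799073237650647
```

View pics/wrist_6.png

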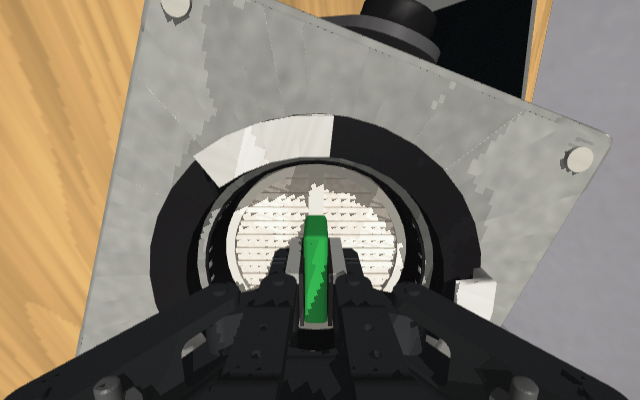

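Contact is firm at 33 N with no further travel, and the filter foot sits at z ≈ -33.8 mm against the -34 mm seat. The wrist view shows the filter level and deep in the throat. I relieve the force, release and retract along the axis.

drive_tool --plan '[{"ax": 0, "ay": 0, "az": 0, "tx": -1.4, "ty": 0.8, "tz": 2.8, "fingers": 0}, {"ax": 0, "ay": 0, "az": 0, "tx": -1.4, "ty": 0.8, "tz": 2.8, "fingers": 0.35}, {"ax": 0, "ay": 0, "az": 0, "tx": -1.4, "ty": 0.8, "tz": 2.8, "fingers": 0.35}, {"ax": 0, "ay": 0, "az": 0, "tx": -1.4, "ty": 0.8, "tz": 2.8, "fingers": 0.35}, {"ax": 0, "ay": 0, "az": 0, "tx": -1.4, "ty": 0.8, "tz": 2.8, "fingers": 0.35}, {"ax": 0, "ay": 0, "az": 0, "tx": -10, "ty": 5.9, "tz": 20, "fingers": 0.35}, {"ax": 0, "ay": 0, "az": 0, "tx": -24, "ty": 14.2, "tz": 48, "fingers": 0.35}, {"ax": 0, "ay": 0, "az": 0, "tx": -40, "ty": 24, "tz": 81, "fingers": 0.35}, {"ax": 0, "ay": 0, "az": 0, "tx": -55, "ty": 33, "tz": 112, "fingers": 0.6}, {"ax": 0, "ay": 0, "az": 0, "tx": -55, "ty": 33, "tz": 112, "fingers": 1}, {"ax": 0, "ay": 0, "az": 0, "tx": -55, "ty": 33, "tz": 112, "fingers": 1}]'

```text
clock: 7.52
tcp_pos: [0.5599, -0.2165, 0.2703]
ee_rot: [2.033, 1.684, 0.238]
contact_force: [0.1, -0.3, -0.8]
finger_gap: 0.765
```

```bash
python3 look.py 7 wrist >/dev/null; python3 tgt.py 0 0 120 20; python3 - <<'E'
from hlp import *
from tgt import n,X,Y
np.set_printoptions(precision=1,suppress=True)
O=np.load('O.npy'); d=load('wrist_7');C=cloud(d);H=d['hsv'];h=((C-O)@n)*1000;x=((C-O)@X)*1000;y=((C-O)@Y)*1000;rr=np.hypot(x,y)
f=(rr>72)&(rr<95)&(abs(h)<8)&(d['z_map']>0);print('face',np.median(h[f]),f.sum())
g=(H[...,1]<60)&(H[...,2]>110)&(rr<43)&(h<0);print('filter h',np.percentile(h[g],[5,25,50,75,95]),g.sum())
t=(H[...,0]>45)&(H[...,0]<80)&(H[...,1]>100)&(rr<43);print('tab h',np.percentile(h[t],[5,50,95]),'xy',x[t].mean(),y[t].mean())
q=np.c_[x[g],y[g],np.ones(g.sum())];a=np.linalg.lstsq(q,h[g],rcond=None)[0];print('tilt mm/mm',a*[1000,1000,1])
p=(rr<49)&(abs(h+16)<4)&g;print(x[p].min(),x[p].max(),y[p].min(),y[p].max())
E
```

```text
target [ 0.5562 -0.2153  0.2729] shift mm [-2.9834  0.9367  5.5433] rot [-0.0017 -0.0025 -0.    ]
now intake mm [ -0.1204   0.7192 113.6774] psi 19.99568475147546 tilt err 0.17129956764348744
clock 7.5667 j [-0.4802 -0.35    1.9746 -0.0328  0.9998 -0.2825] F intake [np.float64(-0.4432825126500018), np.float64(-0.6168123881862244), np.float64(-0.3926603404788972)] T [ 0.095   0.2207 -0.0038] gap 0.849658222595744
face -0.8738484086770288 15932
filter h [-21.7 -20.8 -19.6 -18.2 -16.3] 6758
tab h [ 2.6 11.  12.2] xy -2.086861194644975 2.3281943046033646
tilt mm/mm [  3.8   0.9 -19.4]
-42.96880183484748 42.282850462371634 -42.72697763581555 42.9991804451837
```

View pics/wrist_7.png

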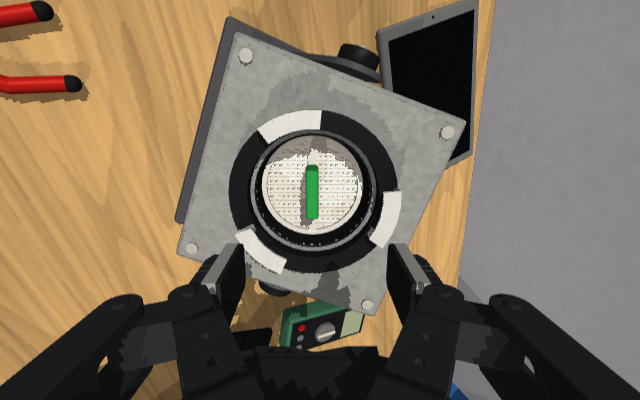

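The filter is home: the tab top reads about 13 mm above the measured face (12 expected) and it is level within 0.3°. Next is the guard.

```bash
cat > tgd.py <<'E'
import sys
from hlp import *
from bench import r
np.set_printoptions(precision=4,suppress=True)
x,y,z,a=map(float,sys.argv[1:5]); s=r.sense(); a=np.radians(a)
ty=np.array([np.cos(a),np.sin(a),0]);tz=np.array([0,0,-1.]);Rt=np.c_[np.cross(ty,tz),ty,tz];R0=R.from_rotvec(s['ee_rot']);A=R0.as_matrix()
print('shift',np.array([x,y,z])-s['tcp_pos']*1000,'rot',(R.from_matrix(Rt)*R0.inv()).as_rotvec(),'yaw',np.degrees(np.arctan2(A[1,1],A[0,1])),s['clock'],s['joints'],s['contact_force'],s['finger_gap'])
E
python3 tgd.py 478.5 332.5 160 32.7
sed -i "s/cs=np.array(cs);c=/cs=np.array(cs[:3]);c=/" m3.py; python3 m3.py wrist_7
```

```text
shift [ -80.7096  548.7788 -107.363 ] rot [0.0829 0.524  0.7406] yaw -7.999452127570896 7.5667 [-0.4802 -0.35    1.9746 -0.0328  0.9998 -0.2825] [-0.4776 -0.4337 -0.5612] 0.849658222595744
plane [-0.4278  0.2549  0.8672] tilt 29.865272048089878 az 149.21712423853128 offset of O 0.0008944303926128683 rms 0.0007834498963922997 ang diff 0.02923612183874543
[ 257  110   65   33 1149] -0.033819508329319785 0.04715982207209572 0.024613942916426136
[370 191  32  57 947] 0.05771215256409595 0.006043013098181918 0.024562696347612212
[235 229  51  45 883] -0.024668661263441794 -0.052832230603289274 0.024569011909552834
centre [ 0.6078 -0.2459  0.1679] r [0.0578 0.0583 0.0583] [ 119.9582    0.2803 -120.2974]
collar ((0.017013072967529297, -0.547775149345398), (130.7129364013672, 130.9962158203125), 143.30455017089844)
```

drive_tool --plan '[{"ax": 0.0829, "ay": 0.524, "az": 0.7406, "tx": -40, "ty": 275, "tz": 0, "fingers": 1}, {"ax": 0.0829, "ay": 0.524, "az": 0.7406, "tx": -40, "ty": 275, "tz": 0, "fingers": 1}, {"ax": 0.0829, "ay": 0.524, "az": 0.7406, "tx": -40, "ty": 275, "tz": 0, "fingers": 1}, {"ax": 0.0829, "ay": 0.524, "az": 0.7406, "tx": -40, "ty": 275, "tz": 0, "fingers": 1}, {"ax": 0.0829, "ay": 0.524, "az": 0.7406, "tx": -81, "ty": 549, "tz": -107, "fingers": 1}, {"ax": 0.0829, "ay": 0.524, "az": 0.7406, "tx": -81, "ty": 549, "tz": -107, "fingers": 1}, {"ax": 0.0829, "ay": 0.524, "az": 0.7406, "tx": -81, "ty": 549, "tz": -107, "fingers": 1}, {"ax": 0.0829, "ay": 0.524, "az": 0.7406, "tx": -81, "ty": 549, "tz": -107, "fingers": 1}, {"ax": 0.0829, "ay": 0.524, "az": 0.7406, "tx": -81, "ty": 549, "tz": -107, "fingers": 1}, {"ax": 0.0829, "ay": 0.524, "az": 0.7406, "tx": -81, "ty": 549, "tz": -107, "fingers": 1}, {"ax": 0.0829, "ay": 0.524, "az": 0.7406, "tx": -81, "ty": 549, "tz": -107, "fingers": 1}, {"ax": 0.0829, "ay": 0.524, "az": 0.7406, "tx": -81, "ty": 549, "tz": -107, "fingers": 1}]'

```text
clock: 8.57
tcp_pos: [0.4864, 0.268, 0.1746]
ee_rot: [-1.505, -2.753, 0.007]
contact_force: [0.3, 0.5, 0.4]
finger_gap: 1.002
```

```bash
python3 tgd.py 478.5 332.5 160 32.7
```

```text
shift [ -7.9142  64.457  -14.564 ] rot [ 0.0021 -0.0055  0.0002] yaw 32.689616238422786 8.5667 [ 0.3696 -0.0675  1.8286  0.0001  1.3863 -0.2009] [0.2589 0.5342 0.3657] 1.0021249069741474
```

drive_tool --plan '[{"ax": 0, "ay": 0, "az": 0, "tx": -8, "ty": 59, "tz": -14.5, "fingers": 1}, {"ax": 0, "ay": 0, "az": 0, "tx": -8, "ty": 59, "tz": -14.5, "fingers": 1}, {"ax": 0, "ay": 0, "az": 0, "tx": -8, "ty": 59, "tz": -14.5, "fingers": 1}, {"ax": 0, "ay": 0, "az": 0, "tx": -8, "ty": 59, "tz": -14.5, "fingers": 1}, {"ax": 0, "ay": 0, "az": 0, "tx": -8, "ty": 59, "tz": -14.5, "fingers": 1}]'

```text
clock: 8.98
tcp_pos: [0.4797, 0.3247, 0.162]
ee_rot: [-1.506, -2.755, 0.005]
contact_force: [-0.2, -0.4, -0.6]
finger_gap: 0.997
```

```bash
python3 look.py 8 wrist >/dev/null; python3 tgd.py 478.5 332.5 160 32.7; python3 - <<'E'
from hlp import *
np.set_printoptions(precision=4,suppress=True)
d=load('wrist_8');H=d['hsv'];C=cloud(d);near=(np.hypot(C[...,0]-.4785,C[...,1]-.332)<.07)
yl=((H[...,0]>20)&(H[...,0]<34)&(H[...,1]>170)&(H[...,2]>100)&near).astype(np.uint8)
k,l,st,ce=cv2.connectedComponentsWithStats(yl);L=[]
for i in range(1,k):
    if st[i,4]>60:
        m=(l==i)&(C[...,2]>.008); p=onz(d,np.argwhere(m)[:,::-1],.011)[:,:2].mean(0);L.append(p);print('lug',st[i],p,np.median(C[m][:,2]))
if len(L)==3:
    L=np.array(L);c=L.mean(0);print('c',c,np.hypot(*(L-c).T),np.degrees(np.arctan2(*(L-c).T[::-1])))
b=near&(H[...,0]>100)&(H[...,0]<130)&(H[...,1]>100)&(C[...,2]>.01)&(C[...,2]<.024)
hu=cv2.convexHull((onz(d,np.argwhere(b)[:,::-1],.018)[:,:2]*1000).astype(np.float32));print('rim',cv2.minEnclosingCircle(hu),cv2.fitEllipse(hu))
t=near&(H[...,2]<70)&(C[...,2]>.046);P=onz(d,np.argwhere(t)[:,::-1],.050)[:,:2];v=np.linalg.svd(P-P.mean(0))[2][0]
print('bar',t.sum(),P.mean(0),cv2.minAreaRect((P*1000).astype(np.float32)),np.degrees(np.arctan2(v[1],v[0])),np.percentile(C[t][:,2],[50,90]))
E
```

```text
shift [-1.5432  8.0793 -2.6275] rot [ 0.0014 -0.0026  0.0013] yaw 32.62817058232613 9.0333 [ 0.4659 -0.0012  1.7846 -0.0001  1.3611 -0.1035] [ 0.2128 -0.6464  0.975 ] 0.9988346604939683
lug [367 135  18  19 183] [0.5048 0.3821] 0.009939904021325663
lug [259 136  18  18 191] [0.4241 0.3303] 0.010001661612427076
lug [315 229  13  10 112] [0.5103 0.2845] 0.0099729307651375
c [0.4797 0.3323] [0.0557 0.0557 0.0567] [  63.292 -177.952  -57.376]
rim ((479.64501953125, 332.5772705078125), 49.109500885009766) ((479.6024475097656, 332.53057861328125), (97.63299560546875, 97.70399475097656), 156.65850830078125)Traceback (most recent call last):
  File "<stdin>", line 13, in <module>
    u, s, vh = gufunc(a, signature=signature)
               ~~~~~~^^^^^^^^^^^^^^^^^^^^^^^^
numpy._core._exceptions._ArrayMemoryError: Unable to allocate 16.5 GiB for an array with shape (47015, 47015) and data type float64
```

View pics/wrist_8.png

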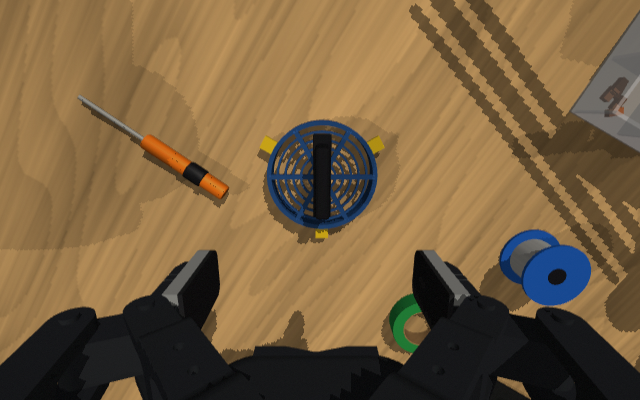

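Guard centre is (0.4796, 0.3325) with rim radius 49 mm and the first lug at -57.4°. All of these match the top view. The bar is vertical in the image at column 322, square to the jaws, so I grasp it.

drive_tool --plan '[{"ax": 0, "ay": 0, "az": 0, "tx": -0.4, "ty": 8.1, "tz": -40, "fingers": 0.5}, {"ax": 0, "ay": 0, "az": 0, "tx": -0.4, "ty": 8.1, "tz": -80, "fingers": 0.5}, {"ax": 0, "ay": 0, "az": 0, "tx": -0.4, "ty": 8.1, "tz": -115, "fingers": 0.5}, {"ax": 0, "ay": 0, "az": 0, "tx": -0.4, "ty": 8.1, "tz": -139.5, "fingers": 0.5}, {"ax": 0, "ay": 0, "az": 0, "tx": -0.4, "ty": 8.1, "tz": -139.5, "fingers": 0.5}, {"ax": 0, "ay": 0, "az": 0, "tx": -0.4, "ty": 8.1, "tz": -139.5, "fingers": 0.5}]'

```text
clock: 9.53
tcp_pos: [0.4793, 0.3321, 0.0233]
ee_rot: [-1.508, -2.753, 0.005]
contact_force: [-0.3, 0.5, 0.2]
finger_gap: 0.502
```

```bash
python3 tgd.py 479.6 332.5 22.5 32.6
```

```text
shift [ 0.3178  0.3784 -0.7648] rot [ 0.0018 -0.0037  0.0001] yaw 32.59308213292701 9.5333 [ 0.4783  0.1756  1.8524  0.0001  1.1177 -0.0906] [-0.2646  0.4556  0.1777] 0.5017935549727618
```

drive_tool --plan '[{"ax": 0, "ay": 0, "az": 0, "tx": 0.3, "ty": 0.4, "tz": -0.7, "fingers": 0}, {"ax": 0, "ay": 0, "az": 0, "tx": 0.3, "ty": 0.4, "tz": -0.7, "fingers": 0}, {"ax": 0, "ay": 0, "az": 0, "tx": 0.3, "ty": 0.4, "tz": -0.7, "fingers": 0}, {"ax": 0, "ay": 0, "az": 0, "tx": 0.3, "ty": 0.4, "tz": -0.7, "fingers": 0}, {"ax": 0, "ay": 0, "az": 0, "tx": 0.3, "ty": 0.4, "tz": -0.7, "fingers": 0}, {"ax": 0, "ay": 0, "az": 0, "tx": 0.3, "ty": 0.4, "tz": -0.7, "fingers": 0}]' --squeeze 60

```text
clock: 10.03
tcp_pos: [0.4818, 0.3348, 0.0262]
ee_rot: [1.505, 2.755, 0.004]
contact_force: [0.1, -1.5, 7.7]
finger_gap: 0.127
```

```bash
python3 tgd.py 479.6 332.5 22.5 32.6; python3 tgt.py 29 -80 200 20
```

```text
shift [-2.2299 -2.2866 -3.7128] rot [-0.0011  0.003  -0.0018] yaw 32.70323214046399 10.0333 [ 0.4806  0.1747  1.8476 -0.0004  1.1162 -0.09  ] [ 0.1247 -1.5007  7.7401] 0.1270436651355054
target [ 0.5027 -0.2766  0.3567] shift mm [  20.9056 -611.3994  330.5126] rot [-0.0835 -0.5237 -0.7408]
now intake mm [-422.0546  434.8847   77.8185] psi 66.46932899858245 tilt err 29.742646269689573
clock 10.0333 j [ 0.4806  0.1747  1.8476 -0.0004  1.1162 -0.09  ] F intake [np.float64(4.61122738421935), np.float64(-1.2263280586222538), np.float64(6.277711628962079)] T [-0.3132  0.036   0.0133] gap 0.1270436651355054
```

```bash
python3 - <<'E'
from bench import r
for i in range(3):
    s=r.sense(); print(s['clock'],s['tcp_pos'],s['joints'],s['contact_force'],s['finger_gap'])
    d=r.get_image('wrist')
import pickle; d['state']=s; pickle.dump(d,open('pics/wrist_9.pkl','wb'))
import cv2; cv2.imwrite('pics/wrist_9.png',d['img'][:,:,::-1])
E
```

```text
10.0333 [0.48182992 0.33478661 0.0262128 ] [ 4.80629552e-01  1.74679521e-01  1.84757847e+00 -4.43615849e-04
  1.11619495e+00 -8.99543070e-02] [ 0.12470169 -1.50072794  7.7401051 ] 0.1270436651355054
10.0833 [0.48178285 0.33476896 0.02617673] [ 4.80650850e-01  1.74700044e-01  1.84762590e+00 -4.68635804e-04
  1.11624506e+00 -8.99696914e-02] [ 0.03336428 -1.69670644  6.94291571] 0.12754076964279984
10.1333 [0.48184928 0.33476002 0.02620804] [ 4.80589516e-01  1.74697239e-01  1.84756755e+00 -4.80365890e-04
  1.11619936e+00 -8.99434732e-02] [ 0.52915328 -1.76645468  6.41187079] 0.1294824551604265
```

View pics/wrist_9.png

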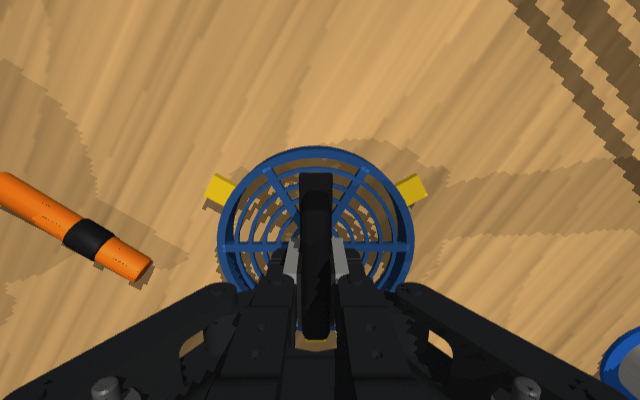

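```bash
cat > m5.py <<'E'
import sys
from hlp import *
np.set_printoptions(precision=2,suppress=True)
d=load(sys.argv[1]);H=d['hsv'];T=np.array(d['tool_from_camera']);K=d['mtx']; g0=float(sys.argv[2]) # guard origin tool z mm
g=np.mgrid[0:400,0:640];v=np.stack([(g[1]-K[0,2])/K[0,0],(g[0]-K[1,2])/K[1,1],np.ones((400,640))],-1)
w=v@T[:3,:3].T
def on(zt): return (T[:3,3]+w*((zt/1000-T[2,3])/w[...,2])[...,None])*1000
Z=((v*d['z_map'][...,None])@T[:3,:3].T+T[:3,3])*1000
near=np.hypot(Z[...,0],Z[...,1])<72
yl=(near&(H[...,0]>20)&(H[...,0]<34)&(H[...,1]>170)&(H[...,2]>90)).astype(np.uint8)
k,l,st,ce=cv2.connectedComponentsWithStats(yl);P=on(g0-11)
bl=near&(H[...,0]>100)&(H[...,0]<130)&(H[...,1]>90)
for i in range(1,k):
    if st[i,4]>40: m=l==i; p=P[m].mean(0);print('lug',st[i],p,np.hypot(*p[:2]),'ang tool',np.degrees(np.arctan2(p[1],p[0])),'toolz',np.percentile(Z[m][:,2],[10,50,90]))
P=on(g0-18);rim=bl&(abs(Z[...,2]-(g0-18))<5)
print('rim z',np.percentile(Z[rim][:,2],[10,50,90]),rim.sum())
hu=cv2.convexHull(P[rim][:,:2].astype(np.float32))[:,0];hu=hu[hu[:,0]>8]
s=np.linalg.lstsq(np.c_[2*hu,np.ones(len(hu))],(hu**2).sum(1),rcond=None)[0];print('rim c',s[:2],'r',np.sqrt(s[2]+s[:2]@s[:2]))
q=Z[rim];a=np.linalg.lstsq(np.c_[q[:,:2],np.ones(len(q))],q[:,2],rcond=None)[0];print('plane z slopes deg',np.degrees(a[:2]),a[2])
bar=near&(H[...,2]<60)&(Z[...,0]>15)&(Z[...,0]<40)&(abs(Z[...,1])<15);print('bar top z',np.percentile(Z[bar][:,2],[5,20,50]))
E
python3 m5.py wrist_9 26; python3 m5.py wrist_9 22
```

```text
lug [204 173  33  33 616] [ 28.23 -48.27  15.  ] 55.919846265006655 ang tool -59.68099977825426 toolz [15.37 16.11 17.53]
lug [394 174  34  32 606] [28.13 46.8  15.  ] 54.60551070783167 ang tool 58.989264376890816 toolz [15.62 16.42 17.77]
lug [305 339  21   3  45] [-60.61  -0.87  15.  ] 60.6122206475913 ang tool -179.1750275864929 toolz [15.4  16.05 17.09]
rim z [ 8.54  9.43 10.64] 9038
rim c [ 0.93 -0.73] r 48.35706014608917
plane z slopes deg [-0.45  0.16] 9.657045553881485
bar top z [-95.29 -91.24 -78.6 ]
lug [204 173  33  33 616] [ 29.25 -47.05  11.  ] 55.40204953767729 ang tool -58.13633195614942 toolz [15.37 16.11 17.53]
lug [394 174  34  32 606] [29.15 45.59 11.  ] 54.115266014862016 ang tool 57.403715054244806 toolz [15.62 16.42 17.77]
lug [305 339  21   3  45] [-57.32  -0.86  11.  ] 57.32648468308206 ang tool -179.13569181875982 toolz [15.4  16.05 17.09]
rim z [8.1  8.65 8.94] 2472
rim c [ 2.07 -0.76] r 47.34067340086646
plane z slopes deg [-0.07  0.05] 8.606354394750845
bar top z [-95.29 -91.24 -78.6 ]
```

The guard lies level in the grip with its first lug opposite tool +x. The TCP sits 26 mm above the guard's origin, because it rode up 4 mm as the pads closed. I lift and carry it above the intake with lugs at +50°.

```bash
python3 tgt.py 0 0 110 20
```

```text
target [ 0.5605 -0.2179  0.2642] shift mm [  78.6977 -552.6587  238.0303] rot [-0.0835 -0.5238 -0.7408]
now intake mm [-422.0697  434.8618   77.8162] psi 66.47361345916984 tilt err 29.744974335261837
clock 10.1833 j [ 0.4806  0.1747  1.8476 -0.0004  1.1162 -0.09  ] F intake [np.float64(4.2294179021175164), np.float64(-1.3280115485080835), np.float64(5.251901816970937)] T [-0.2917  0.1052 -0.0331] gap 0.1285985082022313
```

drive_tool --plan '[{"ax": 0, "ay": 0, "az": 0, "tx": 0, "ty": 0, "tz": 25, "fingers": 0}, {"ax": 0, "ay": 0, "az": 0, "tx": 0, "ty": 0, "tz": 60, "fingers": 0}, {"ax": 0, "ay": 0, "az": 0, "tx": 0, "ty": 0, "tz": 100, "fingers": 0}, {"ax": 0, "ay": 0, "az": 0, "tx": 7, "ty": -30, "tz": 125, "fingers": 0}, {"ax": -0.01, "ay": -0.07, "az": -0.1, "tx": 12, "ty": -65, "tz": 150, "fingers": 0}, {"ax": -0.02, "ay": -0.14, "az": -0.2, "tx": 18, "ty": -100, "tz": 165, "fingers": 0}, {"ax": -0.03, "ay": -0.21, "az": -0.3, "tx": 22, "ty": -135, "tz": 180, "fingers": 0}, {"ax": -0.04, "ay": -0.28, "az": -0.4, "tx": 27, "ty": -170, "tz": 195, "fingers": 0}, {"ax": -0.0507, "ay": -0.35, "az": -0.5, "tx": 31, "ty": -205, "tz": 210, "fingers": 0}, {"ax": -0.0605, "ay": -0.42, "az": -0.6, "tx": 36, "ty": -240, "tz": 225, "fingers": 0}, {"ax": -0.0705, "ay": -0.48, "az": -0.68, "tx": 40, "ty": -275, "tz": 238, "fingers": 0}, {"ax": -0.0835, "ay": -0.5238, "az": -0.7408, "tx": 45, "ty": -310, "tz": 238, "fingers": 0}]'

```text
clock: 11.18
tcp_pos: [0.5255, 0.0229, 0.2657]
ee_rot: [2.035, 1.679, 0.242]
contact_force: [0.2, -0.4, -0.9]
finger_gap: 0.13
```

```bash
python3 tgt.py 0 0 110 20; python3 look.py 10 wrist >/dev/null; python3 m5.py wrist_10 26;python3 tgt.py 0 0 110 20 
```

```text
target [ 0.5605 -0.2179  0.2642] shift mm [  35.0507 -240.8076   -1.4231] rot [-0.0018  0.0051  0.003 ]
now intake mm [-132.1322  189.0921  187.4865] psi 19.73163698030932 tilt err 0.23123048977399852
clock 11.1833 j [ 0.0485 -0.4856  2.0758 -0.3102  1.1202  0.3144] F intake [np.float64(-0.16277007364884052), np.float64(-0.26757472801757404), np.float64(-0.9994188597096787)] T [0.1371 0.3033 0.0144] gap 0.12952260164320628
lug [204 174  33  32 605] [ 28.34 -47.8   15.  ] 55.568571619333774 ang tool -59.341396577962264 toolz [15.58 16.41 17.56]
lug [395 174  33  32 595] [28.24 47.11 15.  ] 54.92604166882115 ang tool 59.05847449338735 toolz [15.65 16.38 17.46]
lug [306 339  20   3  44] [-60.52  -0.35  15.  ] 60.52282990126166 ang tool -179.66482735638988 toolz [15.51 16.08 17.11]
rim z [ 8.71  9.57 10.69] 8916
rim c [ 0.9  -0.31] r 48.374057937543526
plane z slopes deg [-0.41  0.05] 9.770915205053536
bar top z [-95.19 -91.05 -78.68]
target [ 0.5605 -0.2179  0.2642] shift mm [  35.8695 -236.62      1.0217] rot [0.0025 0.0019 0.0088]
now intake mm [-132.104   185.074   184.6514] psi 19.597228492070748 tilt err 0.3492634717405461
clock 11.2333 j [ 0.0424 -0.4849  2.0793 -0.3142  1.1195  0.3144] F intake [np.float64(0.36613909757082574), np.float64(-1.7497759102953232), np.float64(-2.7458712834204118)] T [ 0.1383  0.2317 -0.0137] gap 0.12858851228343704
```

View pics/wrist_10.png

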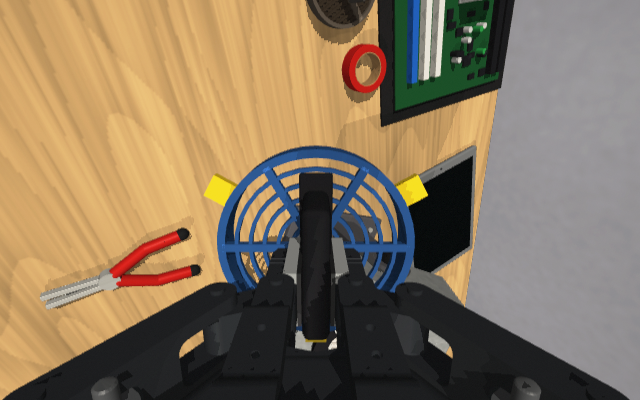

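drive_tool --plan '[{"ax": 0.0025, "ay": 0.002, "az": 0.0088, "tx": 36, "ty": -237, "tz": 1, "fingers": 0}, {"ax": 0.0025, "ay": 0.002, "az": 0.0088, "tx": 36, "ty": -237, "tz": 1, "fingers": 0}, {"ax": 0.0025, "ay": 0.002, "az": 0.0088, "tx": 36, "ty": -237, "tz": 1, "fingers": 0}, {"ax": 0.0025, "ay": 0.002, "az": 0.0088, "tx": 36, "ty": -237, "tz": 1, "fingers": 0}, {"ax": 0.0025, "ay": 0.002, "az": 0.0088, "tx": 36, "ty": -237, "tz": 1, "fingers": 0}, {"ax": 0.0025, "ay": 0.002, "az": 0.0088, "tx": 36, "ty": -237, "tz": 1, "fingers": 0}, {"ax": 0.0025, "ay": 0.002, "az": 0.0088, "tx": 36, "ty": -237, "tz": 1, "fingers": 0}, {"ax": 0.0025, "ay": 0.002, "az": 0.0088, "tx": 36, "ty": -237, "tz": 1, "fingers": 0}, {"ax": 0.0025, "ay": 0.002, "az": 0.0088, "tx": 36, "ty": -237, "tz": 1, "fingers": 0}]'

```text
clock: 11.98
tcp_pos: [0.5604, -0.2125, 0.2619]
ee_rot: [2.034, 1.699, 0.237]
contact_force: [0.5, -0.5, -1.0]
finger_gap: 0.127
```

```bash
python3 tgt.py 0 0 60 20
```

```text
target [ 0.5819 -0.2306  0.2209] shift mm [ 21.4857 -18.0678 -40.9998] rot [-0.0054 -0.0069 -0.0082]
now intake mm [ -3.6137   4.5533 109.3485] psi 20.380476173342895 tilt err 0.5748851654665197
clock 11.9833 j [-0.4748 -0.3443  1.9781 -0.0299  0.9961 -0.2858] F intake [np.float64(0.11531228949993853), np.float64(-0.17688846184457874), np.float64(-1.194407342507956)] T [0.1794 0.3048 0.0375] gap 0.1270539628561549
```

drive_tool --plan '[{"ax": -0.005, "ay": -0.007, "az": -0.008, "tx": 10, "ty": -10, "tz": -20, "fingers": 0}, {"ax": -0.005, "ay": -0.007, "az": -0.008, "tx": 21.5, "ty": -18, "tz": -41, "fingers": 0}, {"ax": -0.005, "ay": -0.007, "az": -0.008, "tx": 21.5, "ty": -18, "tz": -41, "fingers": 0}, {"ax": -0.005, "ay": -0.007, "az": -0.008, "tx": 21.5, "ty": -18, "tz": -41, "fingers": 0}, {"ax": -0.005, "ay": -0.007, "az": -0.008, "tx": 21.5, "ty": -18, "tz": -41, "fingers": 0}]'

```text
clock: 12.4
tcp_pos: [0.5825, -0.2297, 0.2221]
ee_rot: [2.031, 1.686, 0.238]
contact_force: [0.1, -0.2, -0.6]
finger_gap: 0.123
```

```bash
python3 look.py 11 scene top wrist >/dev/null; python3 tgt.py 0 0 45 20; python3 - <<'E'
from hlp import *
a=load('scene_11')['img'][70:230,130:300,::-1];b=load('top_11')['img'][80:230,390:550,::-1]
f=lambda i:cv2.resize(i,(400,400),interpolation=cv2.INTER_CUBIC)
cv2.imwrite('pics/c11.png',np.hstack([f(a),f(b)]))
E
```

```text
target [ 0.5883 -0.2344  0.2079] shift mm [  5.467   -3.902  -15.5355] rot [ 0.0019  0.0035 -0.0014]
now intake mm [ 1.9291  0.5609 61.8057] psi 20.06271493449443 tilt err 0.23311434748021254
clock 12.55 j [-0.4839 -0.2499  1.9709 -0.0326  0.8963 -0.2845] F intake [np.float64(0.18070487983065664), np.float64(-0.49851009325827284), np.float64(-0.12281604213715105)] T [ 0.1754  0.2566 -0.0324] gap 0.13028439422947122
```

View pics/c11.png

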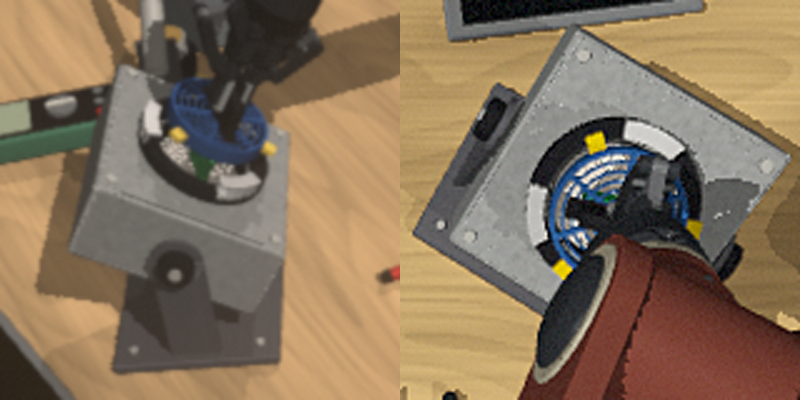

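View pics/wrist_11.png

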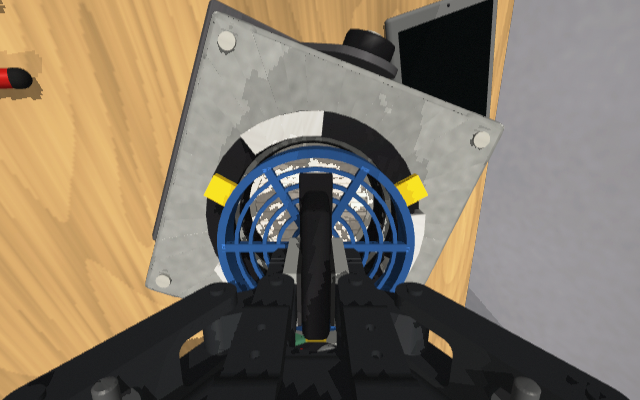

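drive_tool --plan '[{"ax": 0.002, "ay": 0.003, "az": -0.001, "tx": 3, "ty": -2.5, "tz": -10, "fingers": 0}, {"ax": 0.002, "ay": 0.003, "az": -0.001, "tx": 7.5, "ty": -5.5, "tz": -19.8, "fingers": 0}, {"ax": 0.002, "ay": 0.003, "az": -0.001, "tx": 7.5, "ty": -5.5, "tz": -19.8, "fingers": 0}, {"ax": 0.002, "ay": 0.003, "az": -0.001, "tx": 7.5, "ty": -5.5, "tz": -19.8, "fingers": 0}]'

```text
clock: 12.88
tcp_pos: [0.5895, -0.2364, 0.2002]
ee_rot: [2.038, 1.687, 0.235]
contact_force: [0.1, 0.6, -2.4]
finger_gap: 0.125
```

```bash
python3 tgt.py 0 0 33 20
```

```text
target [ 0.5935 -0.2375  0.1975] shift mm [ 3.907  -1.0318 -2.7214] rot [-0.0024 -0.0039  0.0008]
now intake mm [-2.0152 -1.1093 37.2946] psi 19.959218958381705 tilt err 0.26177187276571245
clock 12.8833 j [-0.4878 -0.2029  1.9693 -0.032   0.8594 -0.2852] F intake [np.float64(-1.3492464052243978), np.float64(0.6005702365391894), np.float64(-1.9763896672992756)] T [ 0.228   0.3144 -0.0437] gap 0.12469269859528442
```

drive_tool --plan '[{"ax": -0.002, "ay": -0.003, "az": 0, "tx": 2.6, "ty": -0.6, "tz": -0.4, "fingers": 0}, {"ax": -0.002, "ay": -0.003, "az": 0, "tx": 2.6, "ty": -0.6, "tz": -0.4, "fingers": 0}, {"ax": -0.002, "ay": -0.003, "az": 0, "tx": 2.6, "ty": -0.6, "tz": -0.4, "fingers": 0}]'

```text
clock: 13.13
tcp_pos: [0.5923, -0.237, 0.2008]
ee_rot: [2.034, 1.684, 0.237]
contact_force: [0.4, -0.1, -1.5]
finger_gap: 0.127
```

```bash
python3 tgt.py 0 0 33 20
```

```text
target [ 0.5935 -0.2375  0.1975] shift mm [ 1.1332 -0.4685 -3.3767] rot [0.0003 0.0004 0.0006]
now intake mm [ 0.6286 -0.1763 36.5326] psi 19.971250271604866 tilt err 0.032777325831595726
clock 13.1333 j [-0.486  -0.1986  1.9658 -0.0337  0.8537 -0.2828] F intake [np.float64(-0.3484442140727251), np.float64(0.14846763135684254), np.float64(-1.4734845658431301)] T [ 0.147   0.2879 -0.0771] gap 0.12731946580489306
```

drive_tool --plan '[{"ax": 0, "ay": 0, "az": 0, "tx": 0.9, "ty": -0.5, "tz": -2.2, "fingers": 0}, {"ax": 0, "ay": 0, "az": 0, "tx": 1.8, "ty": -1.1, "tz": -4.5, "fingers": 0}, {"ax": 0, "ay": 0, "az": 0, "tx": 1.8, "ty": -1.1, "tz": -4.5, "fingers": 0}]'

```text
clock: 13.38
tcp_pos: [0.594, -0.2379, 0.1983]
ee_rot: [2.034, 1.684, 0.236]
contact_force: [-11.2, 5.0, 9.2]
finger_gap: 0.128
```

```bash
python3 tgt.py 0 0 33 20
```

```text
target [ 0.5935 -0.2375  0.1975] shift mm [-0.4958  0.4672 -0.8131] rot [ 0.0003 -0.0001  0.0005]
now intake mm [ 0.9815 -0.1483 33.3742] psi 19.98460046378429 tilt err 0.0285878690289492
clock 13.3833 j [-0.486  -0.1911  1.9637 -0.034   0.8488 -0.2828] F intake [np.float64(-5.977346949852893), np.float64(-1.4200760736751308), np.float64(14.091959114302616)] T [ 0.5709  1.1823 -0.1086] gap 0.12836127576701326
```

Ledge contact came at guard z ≈ 7.4 mm, where 7 was expected. I ease the load and start the clockwise twist (to smaller angles).

drive_tool --plan '[{"ax": 0, "ay": 0, "az": 0, "tx": -0.9, "ty": 0.5, "tz": 0.2, "fingers": 0}, {"ax": 0.0374, "ay": -0.0222, "az": -0.0757, "tx": -0.9, "ty": 0.5, "tz": 0.2, "fingers": 0}, {"ax": 0.0747, "ay": -0.0444, "az": -0.1514, "tx": -0.9, "ty": 0.5, "tz": 0.2, "fingers": 0}, {"ax": 0.1121, "ay": -0.0666, "az": -0.2271, "tx": -0.9, "ty": 0.5, "tz": 0.2, "fingers": 0}, {"ax": 0.1494, "ay": -0.0888, "az": -0.3028, "tx": -0.9, "ty": 0.5, "tz": 0.2, "fingers": 0}, {"ax": 0.1494, "ay": -0.0888, "az": -0.3028, "tx": -0.9, "ty": 0.5, "tz": 0.2, "fingers": 0}]'

```text
clock: 13.88
tcp_pos: [0.5938, -0.2378, 0.1982]
ee_rot: [2.317, 1.315, 0.353]
contact_force: [-2.6, 1.0, 5.2]
finger_gap: 0.127
```

```bash
python3 tgt.py 0 0 33 -30
```

```text
target [ 0.5935 -0.2375  0.1975] shift mm [-0.3741  0.3731 -0.749 ] rot [ 0.2253 -0.1308 -0.4516]
now intake mm [ 0.8171 -0.1296 33.3946] psi -0.12980912081219761 tilt err 0.16270645187765326
clock 13.8833 j [-0.486  -0.1928  1.9659 -0.0342  0.8455  0.0685] F intake [np.float64(0.1637297012840583), np.float64(-0.5036219361999711), np.float64(5.870130728111559)] T [ 0.3449  0.3858 -0.1621] gap 0.12662497293960268
```

drive_tool --plan '[{"ax": 0.0375, "ay": -0.0218, "az": -0.0753, "tx": 0, "ty": 0, "tz": 0, "fingers": 0}, {"ax": 0.0751, "ay": -0.0436, "az": -0.1505, "tx": 0, "ty": 0, "tz": 0, "fingers": 0}, {"ax": 0.1126, "ay": -0.0654, "az": -0.2258, "tx": 0, "ty": 0, "tz": 0, "fingers": 0}, {"ax": 0.1502, "ay": -0.0872, "az": -0.3011, "tx": 0, "ty": 0, "tz": 0, "fingers": 0}, {"ax": 0.1877, "ay": -0.109, "az": -0.3763, "tx": 0, "ty": 0, "tz": 0, "fingers": 0}, {"ax": 0.2253, "ay": -0.1308, "az": -0.4516, "tx": 0, "ty": 0, "tz": 0, "fingers": 0}, {"ax": 0.2253, "ay": -0.1308, "az": -0.4516, "tx": 0, "ty": 0, "tz": 0, "fingers": 0}]'

```text
clock: 14.47
tcp_pos: [0.5932, -0.2377, 0.1966]
ee_rot: [2.638, 0.692, 0.509]
contact_force: [-0.4, -0.2, -1.0]
finger_gap: 0.127
```

```bash
python3 look.py 12 scene wrist >/dev/null; python3 tgt.py 0 0 33 -30; python3 - <<'E'
from hlp import *
a=load('scene_12')['img'][70:230,130:300,::-1];b=load('wrist_12')['img'][:,:,::-1]
f=lambda i:cv2.resize(i,(400,400),interpolation=cv2.INTER_CUBIC)
cv2.imwrite('pics/c12.png',np.hstack([f(a),cv2.resize(b[:,120:520],(400,400))]))
E
```

```text
target [ 0.5935 -0.2375  0.1975] shift mm [0.4843 0.0482 1.5026] rot [ 0.0001 -0.0035 -0.0048]
now intake mm [-1.0877 -0.2889 31.8918] psi -29.709269519156408 tilt err 0.17439475023362852
clock 14.5667 j [-0.487  -0.1904  1.9663 -0.0316  0.8483  0.5823] F intake [np.float64(-1.09528817382579), np.float64(0.4735899577916857), np.float64(-1.5417087941341394)] T [ 0.2025  0.3658 -0.0119] gap 0.1239835119134201
```

View pics/c12.png

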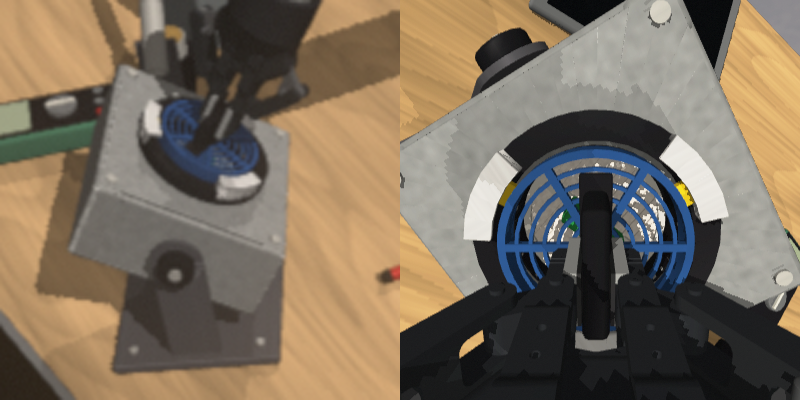

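The lugs are under the hook roofs and contact is gone, so they sit over the notches. I lower into them.

drive_tool --plan '[{"ax": 0, "ay": 0, "az": 0, "tx": 1.6, "ty": -0.7, "tz": -1, "fingers": 0}, {"ax": 0, "ay": 0, "az": 0, "tx": 2.6, "ty": -1.2, "tz": -3, "fingers": 0}, {"ax": 0, "ay": 0, "az": 0, "tx": 2.6, "ty": -1.2, "tz": -3, "fingers": 0}]'

```text
clock: 14.82
tcp_pos: [0.5959, -0.2388, 0.1939]
ee_rot: [2.638, 0.694, 0.508]
contact_force: [-2.9, 1.8, 1.6]
finger_gap: 0.13
```

```bash
python3 tgt.py 0 0 28 -30
```

```text
target [ 0.5956 -0.2387  0.1931] shift mm [-0.2819  0.0652 -0.7347] rot [-0.0005 -0.0026 -0.003 ]
now intake mm [ 0.6048  0.0879 28.5   ] psi -29.824164272613114 tilt err 0.14793705819389516
clock 14.8167 j [-0.4865 -0.1803  1.9614 -0.0321  0.8427  0.5851] F intake [np.float64(-2.195495161048425), np.float64(0.06758209705052814), np.float64(3.1374067784566955)] T [ 0.2074  0.3839 -0.0625] gap 0.12983460564557453
```

The guard is down at z ≈ 2.5 mm with light floor contact. I release and retract.

drive_tool --plan '[{"ax": 0, "ay": 0, "az": 0, "tx": -0.3, "ty": 0.1, "tz": -0.2, "fingers": 0.5}, {"ax": 0, "ay": 0, "az": 0, "tx": -0.3, "ty": 0.1, "tz": -0.2, "fingers": 0.5}, {"ax": 0, "ay": 0, "az": 0, "tx": -0.3, "ty": 0.1, "tz": -0.2, "fingers": 0.5}, {"ax": 0, "ay": 0, "az": 0, "tx": -0.3, "ty": 0.1, "tz": -0.2, "fingers": 0.5}, {"ax": 0, "ay": 0, "az": 0, "tx": -0.3, "ty": 0.1, "tz": -0.2, "fingers": 0.5}, {"ax": 0, "ay": 0, "az": 0, "tx": -8.6, "ty": 5.1, "tz": 17.3, "fingers": 0.5}, {"ax": 0, "ay": 0, "az": 0, "tx": -22, "ty": 13, "tz": 44, "fingers": 0.5}, {"ax": 0, "ay": 0, "az": 0, "tx": -38, "ty": 22.5, "tz": 76, "fingers": 0.5}, {"ax": 0, "ay": 0, "az": 0, "tx": -51, "ty": 30.5, "tz": 104, "fingers": 0.8}, {"ax": 0, "ay": 0, "az": 0, "tx": -51, "ty": 30.5, "tz": 104, "fingers": 0.8}, {"ax": 0, "ay": 0, "az": 0, "tx": -51, "ty": 30.5, "tz": 104, "fingers": 0.8}]'

```text
clock: 15.73
tcp_pos: [0.5456, -0.2086, 0.3016]
ee_rot: [2.633, 0.691, 0.515]
contact_force: [0.3, 0.6, -0.6]
finger_gap: 0.801
```

```bash
python3 look.py 13 wrist >/dev/null; python3 tgt.py 0 0 130 -30; cat > m6.py <<'E'
import sys
from hlp import *
from tgt import n,X,Y
np.set_printoptions(precision=2,suppress=True)
O=np.load('O.npy'); d=load(sys.argv[1]);C=cloud(d);H=d['hsv'];h=((C-O)@n)*1000;x=((C-O)@X)*1000;y=((C-O)@Y)*1000;rr=np.hypot(x,y);ok=d['z_map']>0
f=ok&(rr>72)&(rr<95)&(abs(h)<8)&(H[...,1]<40);f0=np.median(h[f]);q=np.c_[x[f],y[f],np.ones(f.sum())];a=np.linalg.lstsq(q,h[f],rcond=None)[0];print('face',f0,'tilt deg',np.degrees(a[:2]))
b=ok&(rr<54)&(H[...,0]>100)&(H[...,0]<130)&(H[...,1]>90)
t=b&(rr>44)&(h>10)&(h<40);print('rim h rel face',np.percentile(h[t]-f0,[5,25,50,75,95]),'(18+guard z)',t.sum());q=np.c_[x[t],y[t],np.ones(t.sum())];a=np.linalg.lstsq(q,h[t],rcond=None)[0];print('rim slope deg',np.degrees(a[:2]))
P=onplane(d,np.argwhere(t)[:,::-1],O+n*.020,n)-O;hu=cv2.convexHull(np.c_[P@X,P@Y].astype(np.float32)*1000);print('rim circ',cv2.minEnclosingCircle(hu))
yl=(ok&(rr<68)&(H[...,0]>20)&(H[...,0]<34)&(H[...,1]>150)&(H[...,2]>80)).astype(np.uint8)
k,l,st,ce=cv2.connectedComponentsWithStats(yl)
for i in range(1,k):
    if st[i,4]>8: m=l==i;print('lug',st[i],'ang',np.degrees(np.arctan2(y[m],x[m])).min(),np.degrees(np.arctan2(y[m],x[m])).max(),'h',np.median(h[m])-f0,'r',rr[m].mean())
bar=ok&(rr<32)&(H[...,2]<70)&(h>45);P=onplane(d,np.argwhere(bar)[:,::-1],O+n*.052,n)-O;Q=np.c_[P@X,P@Y]*1000
print('bar top h',np.percentile(h[bar]-f0,[50,90]),cv2.minAreaRect(Q.astype(np.float32)),np.degrees(np.arctan2(*np.linalg.svd(Q-Q.mean(0),full_matrices=False)[2][0][::-1])))
E
python3 m6.py wrist_13
```

```text
target [ 0.5519 -0.2128  0.2816] shift mm [  6.9665  -4.4603 -17.1256] rot [ 0.     -0.0002 -0.002 ]
now intake mm [  1.3554   0.2746 148.9684] psi -29.896230614968577 tilt err 0.05312139199715316
clock 15.7833 j [-0.4795 -0.411   1.9688 -0.0313  1.0637  0.5863] F intake [np.float64(-0.542650250638231), np.float64(-0.8666794742755047), np.float64(-0.46402023810716897)] T [0.1097 0.2373 0.0271] gap 0.8002486089242129
face -0.8946534379468749 tilt deg [-0.03 -0.04]
rim h rel face [12.48 18.27 19.7  20.3  21.02] (18+guard z) 2236
rim slope deg [0.65 1.32]
rim circ ((0.9514880180358887, -0.7002450227737427), 50.1237678527832)
lug [256 153  10  14  57] ang 112.83815748182622 126.64424406669994 h 12.776378652232983 r 50.802077944638576
lug [359 154   9  13  41] ang -8.395555318874653 6.341312263412733 h 13.066517514404795 r 51.76488718303153
lug [306 244  14   4  54] ang -125.26078415031537 -112.61162555462741 h 13.200853812132157 r 54.4339866499537
bar top h [234.86 245.64] ((-40.52718734741211, -69.12651062011719), (221.693603515625, 242.78375244140625), 59.815711975097656) 141.11537903622747
```

View pics/wrist_13.png

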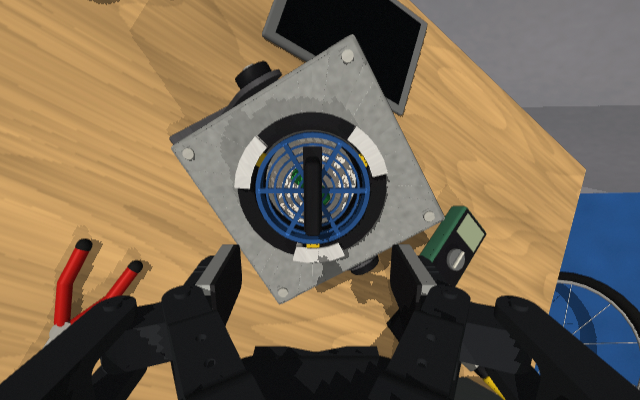

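All three lug tops read 13 mm above the face (13 if locked, 18 if still on the ledge), and their angles are centred on the notches within about 1°. I move clear for a last check.

drive_tool --plan '[{"ax": 0, "ay": 0, "az": 0, "tx": -40, "ty": 160, "tz": 60, "fingers": 1}, {"ax": 0, "ay": 0, "az": 0, "tx": -40, "ty": 160, "tz": 60, "fingers": 1}, {"ax": 0, "ay": 0, "az": 0, "tx": -40, "ty": 160, "tz": 60, "fingers": 1}, {"ax": 0, "ay": 0, "az": 0, "tx": -40, "ty": 160, "tz": 60, "fingers": 1}, {"ax": 0, "ay": 0, "az": 0, "tx": -40, "ty": 160, "tz": 60, "fingers": 1}, {"ax": 0, "ay": 0, "az": 0, "tx": -40, "ty": 160, "tz": 60, "fingers": 1}, {"ax": 0, "ay": 0, "az": 0, "tx": -40, "ty": 160, "tz": 60, "fingers": 1}]'

```text
clock: 16.37
tcp_pos: [0.5049, -0.0483, 0.3558]
ee_rot: [2.639, 0.694, 0.506]
contact_force: [-0.2, 0.1, -1.5]
finger_gap: 0.998
```

```bash
python3 look.py 14 top scene; python3 m6.py top_14; python3 - <<'E'
from hlp import *
a=load('top_0')['img'].astype(int);b=load('top_14')['img'].astype(int)
d=abs(a-b).max(2)
for n,(x0,y0,x1,y1) in dict(old=(270,105,315,148),red=(315,103,345,133),green=(230,135,265,168),reel=(180,112,217,146),screw=(228,240,250,312),pliers=(380,220,415,295)).items(): print(n,(d[y0:y1,x0:x1]>60).sum())
cv2.imwrite('pics/c14.png',np.vstack([b[:290,:,::-1],load('scene_14')['img'][60:340,:,::-1]]))
E
```

```text
{'clock': 16.4667, 'joints': array([-0.13770537, -0.59064502,  1.99576298, -0.20387287,  1.26161535,
        0.93642465]), 'joint_vel': array([-1.28506685e-02, -8.67864038e-04, -3.96522589e-03,  8.56229202e-05,
        1.90891994e-03,  2.27687112e-03]), 'tau': array([ 6.52024560e-01, -1.57365578e+01, -4.00813115e+01, -5.83175775e-01,
       -1.43758871e+00, -4.09095985e-03]), 'tcp_pos': array([ 0.5047411 , -0.0494596 ,  0.35521928]), 'ee_rot': array([2.64029463, 0.69073418, 0.50395305]), 'contact_force': array([ 0.08839284, -0.87473181,  0.48688084]), 'torque': array([0.09173751, 0.26423755, 0.02163689]), 'finger_gap': 0.9980536264654973}
face 0.9749223074923996 tilt deg [0.   0.05]
rim h rel face [11.16 17.37 19.35 20.56 21.91] (18+guard z) 453
rim slope deg [0.51 0.52]
rim circ ((1.6544896364212036, 0.5830682516098022), 51.76476287841797)
bar top h [51.49 53.37] ((1.418527603149414, 0.6516075134277344), (59.65277099609375, 11.993309020996094), 60.22653579711914) -119.51642112868981
old 0
red 0
green 0
reel 0
screw 0
pliers 2320[ WARN:0@0.524] global loadsave.cpp:1063 imwrite_ Unsupported depth image for selected encoder is fallbacked to CV_8U.
```

View pics/c14.png

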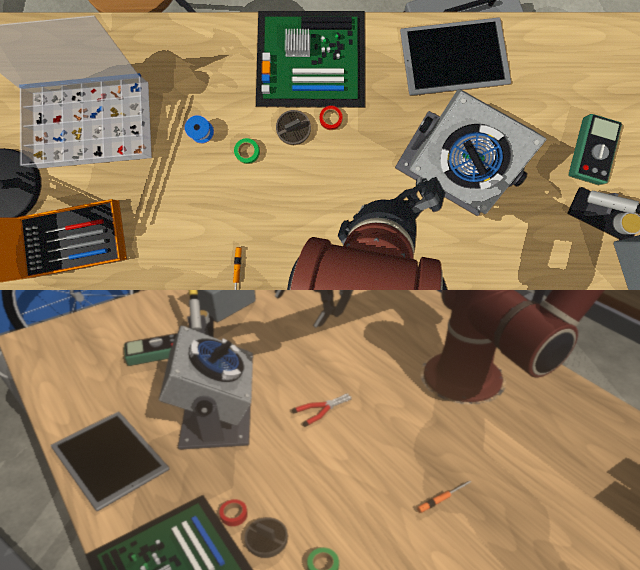

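The pliers difference is just the arm covering them in the top view, and the scene view shows them unmoved. The bar top reads about 51.5 mm above the face (52 expected when locked), the bar angle is within 0.5° of the target, and the tilt is unchanged.

```bash
python3 -c "
from bench import r
print(r.hand_in())"
```

```text
the job is handed in; nothing more can be done
None
```

I seated the clean filter in the intake, hung the blue guard over it and twisted it clockwise until the lugs dropped into the notches. I handed the job in at about 16.5 s of robot time.

**Filter:**
- I pressed it with about 33 N until it stopped moving, at z ≈ -33.8 mm against the -34 mm seat.
- It lies level within 0.3°. The tab top read about 13 mm above the face, where 12 was expected.

**Guard:**
- Ledge contact came at about 7.4 mm. After the 50° twist it went down to about 2.5 mm.
- After release, all three lug tops read 13 mm above the face (18 mm would mean still on the ledge).
- The bar top read 51.5 mm (52 expected), and the bar angle was within 0.5° of locked.

**Surroundings:**
- The head's tilt is unchanged within 0.1°.
- The dirty filter, both tapes, the reel and the screwdriver show no change in the top view. The arm hid the pliers there; by eye they look unmoved in the scene view.

**Disagreements:**
- The scene camera placed things 3 to 5 mm off from the top and wrist cameras, so I used those two.
- The top and wrist cameras differed by 2 mm in the height of the face; contact settled that.
- The wrist force while pressing the filter had a sideways part of about 15 N, from rubbing on the throat wall.
- The arm rode up 4 mm as the fingers closed on the guard's bar, and I allowed for that.

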